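Ready the dosing pump and rack the sample jars

ROBOT

A 7-joint arm with a two-finger parallel gripper is mounted at the origin on the work surface. World frame = base frame: x ahead of the robot, y to its left, z up, the work surface at z = 0. Lengths are in m, angles in rad, forces in N, time in s.
With the tool pointing down it reaches from about 0.35 to 0.775 m from the base axis. Payload 3.1 kg.
Tool frame: the origin (TCP) lies midway between the tips of the shut fingers; the grasp point (between the pads) lies 19 mm behind it (env.hold_point_z is the distance from the TCP to the grasp point, in m); x points along the fingers, z is the direction in which the jaws open and shut, and the axes are right-handed (so a half turn about x gives the same grasp; the last joint's range is limited). The gripper opens to 85 mm and grips with 20 to 120 N. Pads are 22 mm wide; open, the fingers measure 114 mm over their backs; the gripper's body (76 mm by 85 mm) begins 54 mm behind the grasp point. The pads swing forward as they close: fully open they stand 13 mm farther back than shut.
Start: joints at [1.064, 0.311, 0.014, 1.512, -0.004, 1.319, -0.027], TCP at [0.247, -0.492, 0.194] pointing down, gripper open.
Joint ranges: [-2.7, 2.7], [-0.3, 1.91], [-1.27, 1.3], [0.12, 2.57], [-1.44, 4.58], [0.2, 2.03], [-3.05, 3.05]. Speed limits (rad/s): [2.79, 2.79, 3.14, 3.14, 3.14, 3.14, 3.14].

INTERFACE

Orientations are given as a unit quaternion [w, x, y, z].
In Python, from plant import env gives the robot as it stands.
- The arm moves only by the tool move_arm, never from a script. Its argument "steps" is one flat list of numbers, 6 for each row, row after row: the shift along the tool's x, y, z in units of 60 mm (1.0 is 60 mm), then the turn, a rotation vector about the tool's x, y, z in units of 10 degrees (1.0 is 10 degrees). In form: [dx, dy, dz, ax, ay, az, dx, dy, dz, ax, ay, az, ...]. A call has 1 to 12 rows; each row shifts and turns the commanded pose from where the row before left it, along the tool's axes as they then stand; what a row does not reach is not made up. A row lasts 1/8 s, in which the tool goes at most 62.5 mm and 10.7 degrees, less where a joint would pass 70% of its speed; a pose out of reach is approached as far as the arm can. A call is refused whole if a number of a shift passes 1 or a number of a turn 1, either way. A call with a gripper value outside its range is refused whole. "jaw" is the closure, from -1 (fully open) to 1 (shut), set as the call begins (left out, the last holds). The fingers move at their own pace and stop on an object; "squeeze" is the grip in N (left out, the last holds). Time passes only in rows, so rows that do not move let the fingers close. It gives the time, the measured TCP pose, the force and the opening at its end, in the units of the state.
- env.sense(): the state, without advancing time (a new reading comes with each control period).
- env.camera(name): name is "side" or "top"; returns a dict with "image" (400x640x3 uint8, blue, green, red), "mtx" (3x3 intrinsics, pixels), "rvec" (rotation vector, rad) and "tvec" (3), from world to camera coordinates, as OpenCV has them. Camera axes: x right, y down, z forward; pixel columns grow to the right and rows downward; lengths in m; the calibration is good to about 2 mm. A picture is of the moment at which its call begins. There is no depth.
- env.close_job(): hands the job in, once; it reports no verdict.
The state is a dict: "t": time; "joint_positions": joint angles; "qd": joint speeds; "joint_torque": joint torques, N m; "eef_pos": TCP position; "ee_rot": TCP orientation; "ft_force": force on the tool from outside, world axes, zero at the start; "ft_torque": the same for the moment, N m; "gripper_width": opening from 0.0 (shut) to 1.0 (fully open).
Only numpy, scipy, OpenCV 4.12 (cv2) and the standard library are available. Lean on these libraries where they do the work, as an engineer would, in place of code of your own. Each camera call takes 0.05 s, during which the arm holds its last target. There are 200 camera calls.

TASK

Get the dosing station ready: turn the pump's blue sleeve to 80 for the purge, pull the orange draw handle out to the red line, hold it there for a second and let it go fully home again, then set the sleeve to the working dose of 40. Stand all the sample jars upright side by side on the rack shelf in two neat rows, amber jars centred on the orange-brown line and white jars centred on the blue line; leave everything else on the bench where it is.

Things in the scene. Friction and masses are not known exactly. Their poses are not given: they have to be found in the camera images.
- sleeve (a joint): Scale sleeve of the hand dosing pump, rad. 0 rad is number 0 and 4.189 rad number 100: 0.4189 rad (24 degrees) for each 10, with a ball detent at each 10 (about 0.08 N m to click over). Grows as the sleeve turns clockwise seen from above, falls anticlockwise. Number 80 is 3.351 rad, 40 is 1.676. Left alone, it falls into the nearest click.
- sleeve_grip (a point): Point on the vertical axis of the blue knurled sleeve (50 mm in diameter) at the height to grip, 67 mm above the table; the grip surface reaches from 40 to 88 mm. A yellow mark on its top and skirt points at the white dial around it (116 mm wide, top at 30 mm) with a tick every 10 and black numerals 0, 20, 60, 80, 100; 40 is red.
- draw (a joint): Draw handle of the pump, in m: 0 fully in (home), grows as it is pulled out, stop at 0.090. The red line is at 0.060. A spring always pulls it home: about 5 N at home, 10 N at the red line; let go, it runs home by itself in about a second.
- draw_grip (a point): Centre of the grip of the orange draw handle, 56 mm above the table: an upright tab 14 mm thick along the pull, 38 mm wide, from 27 to 71 mm above the table. It is pulled along this point's -x (roughly towards the robot); its pointer passes marks 20 mm apart on the base plate, home mark first, the long red line 60 mm from home.
- pump: The fixed hand dosing pump, origin under the centre of its white base plate (270 x 210 mm, 12 mm thick). In its frame the sleeve axis is at (60, 55) mm, the draw handle at home at (-10, -55) mm, and the pump's aluminium barrel runs from x = 45 to 130 mm at y = -55 mm, its top 55 mm above the table.
- row_amber (a point): Middle of the orange-brown line on the far (+x) side of the low grey rack shelf, on its top surface, 20 mm above the table; the line runs along the point's y axis, 230 mm long (115 mm each way). The shelf is 200 mm (x) by 260 mm (y) inside a steel rim that stands 12 mm above its surface.
- row_white (a point): Middle of the blue line on the same shelf, on its near side, parallel to the orange-brown line and 100 mm from it towards -x; also 20 mm above the table and 230 mm long, along the point's y axis.
- amber1_c (a point): Amber glass sample jar with black lid, upright, 56 mm in diameter, 68 mm tall in all (straight 54 mm body, then a 50 mm wide lid 14 mm high), about 0.16 kg. The point is its centre, 34 mm above its underside; z is its own axis. It may be absent (None from the very start).
- amber2_c (a point): Amber glass sample jar with black lid, upright, 56 mm in diameter, 68 mm tall in all (straight 54 mm body, then a 50 mm wide lid 14 mm high), about 0.16 kg. The point is its centre, 34 mm above its underside; z is its own axis. It may be absent (None from the very start).
- amber3_c (a point): Amber glass sample jar with black lid, upright, 56 mm in diameter, 68 mm tall in all (straight 54 mm body, then a 50 mm wide lid 14 mm high), about 0.16 kg. The point is its centre, 34 mm above its underside; z is its own axis. It may be absent (None from the very start).
- white1_c (a point): White plastic sample jar with blue lid, upright, 56 mm in diameter, 68 mm tall in all (straight 54 mm body, then a 50 mm wide lid 14 mm high), about 0.16 kg. The point is its centre, 34 mm above its underside; z is its own axis. It may be absent (None from the very start).
- white2_c (a point): White plastic sample jar with blue lid, upright, 56 mm in diameter, 68 mm tall in all (straight 54 mm body, then a 50 mm wide lid 14 mm high), about 0.16 kg. The point is its centre, 34 mm above its underside; z is its own axis. It may be absent (None from the very start).
- white3_c (a point): White plastic sample jar with blue lid, upright, 56 mm in diameter, 68 mm tall in all (straight 54 mm body, then a 50 mm wide lid 14 mm high), about 0.16 kg. The point is its centre, 34 mm above its underside; z is its own axis. It may be absent (None from the very start).
- wipes: Green carton of wipes, 70 x 55 x 60 mm tall, standing among the jars; leave alone. Origin under its centre.
- beaker: Steel beaker, 60 mm wide, 65 mm tall, among the jars; leave alone. Origin under its centre.
- tipbox: Yellow box 100 x 65 x 55 mm tall, beyond the rack shelf; leave alone. Origin under its centre.
- stockcan: Grey jar 70 mm wide, 100 mm tall, far to the robot's right; leave alone. Origin under its centre.
- spatula: Spatula 180 mm long lying beyond the pump, far to the robot's left; leave alone. Origin at its underside.
Mind the look-alikes: they are no part of the job. What is shaped like the part that bears amber2_c but pink is not meant. Leave any pink look-alike of the part that bears white1_c alone.

How it is judged:
On the way, in this order (a step that is already met when the one before it is completed fails the run):
1. the sleeve rests at 80, with the handle home (value of joint sleeve between 3.241 and 3.461 rad and value of joint draw below 0.004 m), for 0.4 s.
2. with the sleeve at 80, the handle is held at the red line (value of joint sleeve between 3.241 and 3.461 rad and value of joint draw between 0.055 and 0.065 m), for 0.5 s.
3. the handle is home again, the sleeve still at 80 (all of step 1), for 0.2 s.
4. the sleeve is set to 40 (value of joint sleeve between 1.566 and 1.786 rad and value of joint draw below 0.004 m), for 0.4 s.
At the end, for the whole second after the job is handed in: The sleeve is at 40 (within 0.11 rad), the draw handle home (within 4 mm); every jar stands upright (within 0.12 rad) and at rest on the shelf, its centre within 15 mm of its own colour's line and within 105 mm of the line's middle (all of step 4 and x of amber1_c in the frame of row_amber between -0.015 and 0.015 m and y of amber1_c in the frame of row_amber between -0.105 and 0.105 m and z of amber1_c in the frame of row_amber between 0.028 and 0.04 m and angle between each of amber1_c, amber2_c, amber3_c, white1_c, white2_c, white3_c's own z axis and vertical below 0.12 rad and linear speed of each of amber1, amber2, amber3, white1, white2, white3 below 0.02 m/s and x of amber2_c in the frame of row_amber between -0.015 and 0.015 m and y of amber2_c in the frame of row_amber between -0.105 and 0.105 m and z of amber2_c in the frame of row_amber between 0.028 and 0.04 m and x of amber3_c in the frame of row_amber between -0.015 and 0.015 m and y of amber3_c in the frame of row_amber between -0.105 and 0.105 m and z of amber3_c in the frame of row_amber between 0.028 and 0.04 m and x of white1_c in the frame of row_white between -0.015 and 0.015 m and y of white1_c in the frame of row_white between -0.105 and 0.105 m and z of white1_c in the frame of row_white between 0.028 and 0.04 m and x of white2_c in the frame of row_white between -0.015 and 0.015 m and y of white2_c in the frame of row_white between -0.105 and 0.105 m and z of white2_c in the frame of row_white between 0.028 and 0.04 m and x of white3_c in the frame of row_white between -0.015 and 0.015 m and y of white3_c in the frame of row_white between -0.105 and 0.105 m and z of white3_c in the frame of row_white between 0.028 and 0.04 m); the robot touches nothing.
It fails at once if a bystander (wipes, beaker, yellow box, grey jar, spatula) is moved by more than 40 mm (distance of any of wipes, beaker, tipbox, stockcan, spatula from where it was at the start of the episode above 0.04 m).
Of amber1, amber2, amber3, white1, white2, white3 only 4 to 6 are there at a start; the rules pass over those that are not, and their reading is None.
At some moment in a run one of amber1, amber2, amber3, white1, white2, white3 may be knocked a few centimetres aside while the robot is not near it.
Once in a run the grip may slacken for a moment while it holds something.
It also fails if it takes over 210 s, if anything falls off the work surface, if the arm or the gripper's body presses on something with over 40 N, if the wrist force passes 120 N, or if a joint passes its speed limit or range.

## Working session

There is one attempt and no reset: what is moved stays moved. The work goes in short steps, Python scripts to look and compute and a tool call to move; the robot and the scene stay as the last step left them, time stands still between calls to the robot, and variables do not carry over. Pictures are saved under pics/ and viewed, about 12 in all and at most 16, crops included, and the job is handed in when it is done.

Besides the shell and the picture viewer there is one more tool, called as name(argument=value, ...), one argument or row to a line, values as JSON. move_arm: Moves the arm, as the interface text tells. Its arguments: {"type":"object","properties":{"steps":{"type":"array"},"jaw":{"type":"number"},"squeeze":{"type":"number"}},"required":["steps"]}

```bash
ls; mkdir -p pics; cat > h.py <<'E'
import numpy as np, cv2
from plant import env
from scipy.spatial.transform import Rotation as R
def shot(n,fn=None):
    c=env.camera(n); 
    if fn: cv2.imwrite('pics/'+fn,c['image'])
    return c
def ray(c,uv,z):
    uv=np.array(uv,float).reshape(-1,1,2)
    p=cv2.undistortPoints(uv,c['mtx'],None).reshape(-1,2)
    Rm=cv2.Rodrigues(np.array(c['rvec'],float))[0]; t=np.array(c['tvec'],float).ravel()
    o=-Rm.T@t; d=np.c_[p,np.ones(len(p))]@Rm
    return o+d*((z-o[2])/d[:,2])[:,None]
def proj(c,P):
    return cv2.projectPoints(np.array(P,float).reshape(-1,1,3),np.array(c['rvec'],float),np.array(c['tvec'],float),c['mtx'],None)[0].reshape(-1,2)
E
python3 - <<'E'
from h import *
for n in('top','side'):
    c=shot(n,n+'0.png'); Rm=cv2.Rodrigues(np.array(c['rvec'],float))[0]
    print(n,c['mtx'].tolist(),(-Rm.T@np.array(c['tvec']).ravel()))
    np.save(n+'.npy',c,allow_pickle=True)
s=env.sense();print(s['eef_pos'],s['ee_rot'],s['t'],env.hold_point_z,R.from_quat(np.roll(s['ee_rot'],-1)).as_matrix())
E
```

```text
pics
top [[430.794240710909, 0.0, 322.69319168770676], [0.0, 430.794240710909, 201.33254169417643], [0.0, 0.0, 1.0]] [ 0.41658871 -0.00725054  1.69512637]
side [[413.50380266666406, 0.0, 321.7887864455306], [0.0, 413.50380266666406, 193.72827267065236], [0.0, 0.0, 1.0]] [0.45543938 0.8765914  1.06812309]
[ 0.24618835 -0.49103947  0.19263975] [ 0.60107612  0.371744    0.60236158 -0.37104505] 0.1 0.0187 [[-1.02779667e-03  8.93901240e-01  4.48262777e-01]
 [ 1.79597932e-03  4.48263941e-01 -8.93899443e-01]
 [-9.99997859e-01 -1.13676193e-04 -2.06615233e-03]]
```

View pics/top0.png

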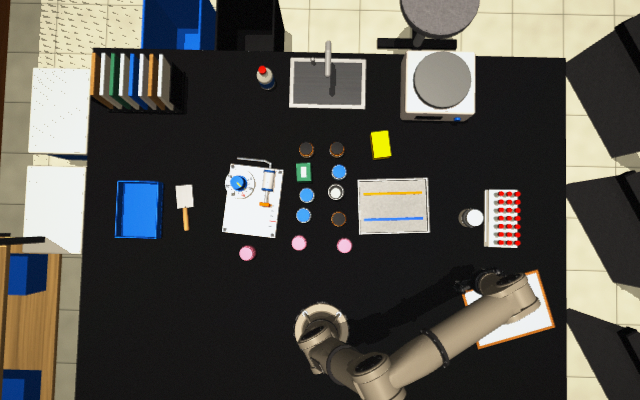

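View pics/side0.png

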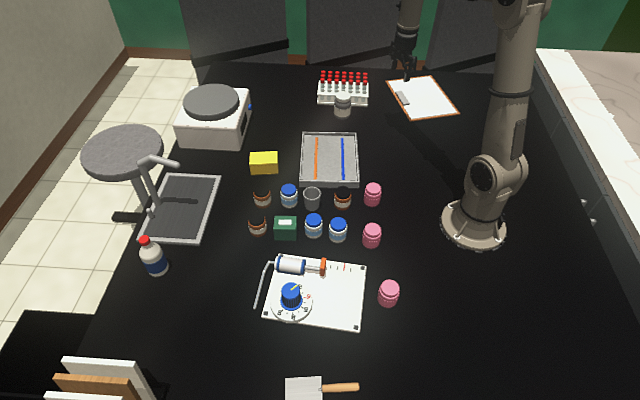

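The top view (picture 1) shows ambers with black lids at (306,150), (337,150) and (338,219), and whites with blue lids at (339,172), (306,195) and (304,215). The beaker is at (336,192), the wipes carton at (304,172), and the pink look-alikes at (299,243), (344,245) and (247,253). The shelf is around (393,206) and the pump around (252,200). The side view (picture 2) agrees. Next come an enlarged crop and measurements.

```bash
cat >> h.py <<'E'
def blobs(c,lo,hi,roi,amin=15):
    hsv=cv2.cvtColor(c['image'],cv2.COLOR_BGR2HSV); m=cv2.inRange(hsv,lo,hi)
    x0,y0,x1,y1=roi; k=np.zeros_like(m);k[y0:y1,x0:x1]=m[y0:y1,x0:x1]
    n,l,s,ce=cv2.connectedComponentsWithStats(k)
    return [(ce[i],s[i],np.argwhere(l==i)[:,::-1]) for i in range(1,n) if s[i][4]>=amin]
E
python3 - <<'E'
from h import *
c=np.load('top.npy',allow_pickle=True).item(); s=np.load('side.npy',allow_pickle=True).item()
a=cv2.resize(c['image'][135:265,215:440],None,fx=3.5,fy=3.5,interpolation=cv2.INTER_CUBIC)
cv2.imwrite('pics/ctop.png',a)
cv2.imwrite('pics/cside.png',cv2.resize(s['image'][240:340,245:385],None,fx=5,fy=5,interpolation=cv2.INTER_CUBIC))
R0=(215,135,440,265)
for nm,lo,hi in(('blue',(100,120,60),(125,255,255)),('orange',(5,150,90),(22,255,255)),('white',(0,0,150),(180,60,255)),('green',(60,80,40),(90,255,255)),('yellow',(25,120,120),(35,255,255))):
    for ce,st,p in blobs(c,lo,hi,R0,8):
        print(nm,ce.round(1),st, ray(c,ce,.0)[0].round(3),cv2.minAreaRect(p.astype(np.float32)) if st[4]>200 else '')
E
```

```text
blue [338.8 170.8] [333 164  13  14 135] [ 0.62  -0.055  0.   ] 
blue [269.3 170.7] [265 170  10   3  15] [0.614 0.22  0.   ] 
blue [238.2 182.4] [230 176  17  15 176] [0.565 0.342 0.   ] 
blue [266.9 189.2] [262 188  11   3  19] [0.541 0.227 0.   ] 
blue [306.1 194.6] [300 188  13  14 133] [0.523 0.072 0.   ] 
blue [302.8 214.9] [297 209  13  13 134] [0.443 0.083 0.   ] 
blue [393.8 218.6] [364 217  59   4 151] [ 0.437 -0.275  0.   ] 
orange [306.5 151.6] [299 144  15  12  32] [0.693 0.075 0.   ] 
orange [335.3 152.6] [330 146  13  10  25] [ 0.692 -0.039  0.   ] 
orange [402.3 193. ] [373 191  49   4  70] [ 0.539 -0.307  0.   ] 
orange [392. 192.] [387 192  11   1  11] [ 0.542 -0.266  0.   ] 
orange [264.8 204.2] [260 202  12   5  38] [0.481 0.234 0.   ] 
orange [334.5 223.7] [332 221   7   6  10] [ 0.411 -0.043  0.   ] 
white [252.4 201.2] [ 222  158   61   80 3383] [0.492 0.283 0.   ] ((251.2917938232422, 196.76962280273438), (56.14221954345703, 76.00523376464844), 6.709836959838867)
white [303.2 172.1] [301 167   6  11  57] [0.612 0.086 0.   ] 
white [392.6 206.1] [ 358  178   72   57 3358] [ 0.486 -0.27   0.   ] ((393.1164245605469, 205.8076629638672), (54.628700256347656, 70.54180908203125), 88.45184326171875)
white [334.6 192.9] [328 185  15  15 111] [ 0.532 -0.04   0.   ] 
white [309.3 200.5] [305 198   9   5  10] [0.5   0.059 0.   ] 
white [298.1 243.1] [292 237  13  13 120] [0.331 0.098 0.   ] 
white [344.1 245.7] [338 240  13  12 116] [ 0.326 -0.082  0.   ] 
white [245.7 253.2] [240 248  12  12 108] [0.287 0.302 0.   ] 
green [303.2 171.7] [296 162  16  20 230] [0.613 0.086 0.   ] ((303.5, 171.5), (19.0, 15.0), 90.0)
yellow [380.9 145.5] [371 135  20  23 383] [ 0.725 -0.219  0.   ] ((381.0545959472656, 145.15939331054688), (22.798240661621094, 17.247364044189453), 82.40535736083984)
```

View pics/ctop.png

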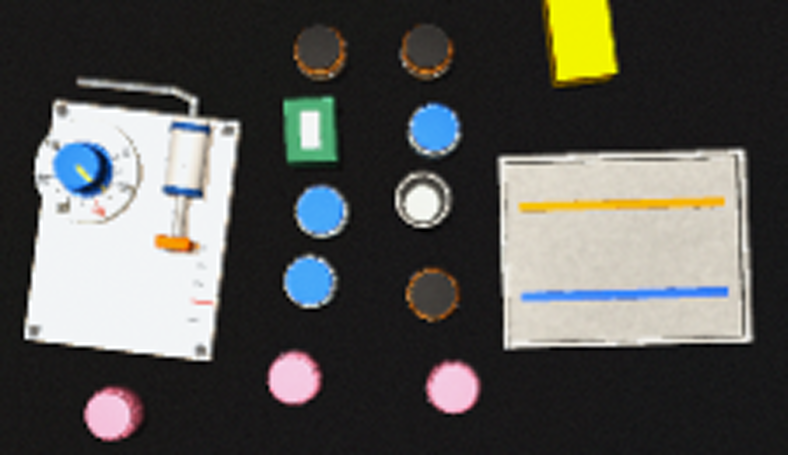

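View pics/cside.png

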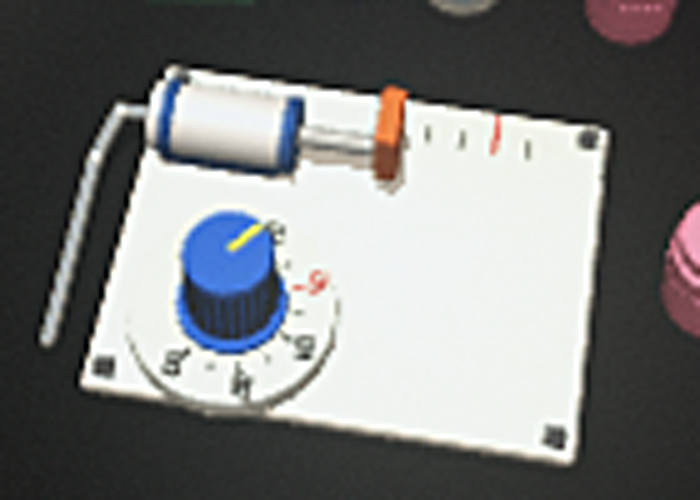

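The top crop (picture 3) shows the plate corners at about (58,100), (240,122), (212,360) and (25,340) in crop pixels. The knob is at (84,168) with its yellow mark pointing lower right, the red 40 is at (100,210), and the orange tab is at (175,242). In the side crop (picture 4) the mark points at numeral 20, with the red 40 next clockwise.

The blue-lid and black-lid jars are the ones meant. The pink ones at crop (294,377), (453,387) and (113,413) are look-alikes, so I'll leave them alone.

```bash
cat >> h.py <<'E'
def jars(c,roi=(285,130,440,235)):
    "lid centres at z=.068 (table) for blue and black lids, top view"
    out=[]
    for ce,st,p in blobs(c,(100,120,60),(125,255,255),roi,90):
        if st[3]>8 and st[2]<25: 
            q,r=cv2.minEnclosingCircle(p.astype(np.float32)); out.append(('white',np.array(q).round(1),ray(c,q,.068)[0][:2].round(3),round(r,1)))
    for ce,st,p in blobs(c,(0,0,38),(180,110,110),roi,60):
        if 9<st[2]<22 and 9<st[3]<22: out.append(('dark?',ce.round(1),ray(c,ce,.068)[0][:2].round(3),st[4]))
    return out
def go(X,Y,Z,sgn=None):
    "shift to TCP target in tool units"
    s=env.sense(); M=R.from_quat(np.roll(s['ee_rot'],-1)).as_matrix()
    d=M.T@(np.array([X,Y,Z])-s['eef_pos'])/.06
    return d.round(2), 'zyaw',np.degrees(np.arctan2(M[1,2],M[0,2])).round(1)
E
python3 - <<'E'
from h import *
c=np.load('top.npy',allow_pickle=True).item(); s=np.load('side.npy',allow_pickle=True).item()
for j in jars(c): print(j)
px=np.array([(58,100),(240,122),(212,360),(25,340)])/3.5+[215,135]
W=ray(c,px,.012)[:,:2]; L=np.array([(135,105),(135,-105),(-135,-105),(-135,105)])/1e3
px2=np.array([(172,66),(608,130),(572,464),(80,388)])/5+[245,240]
W2=ray(s,px2,.012)[:,:2]; L2=L[[1,2,3,0]]
for n,(w,l) in {'top':(W,L),'side':(W2,L2),'both':(np.r_[W,W2],np.r_[L,L2])}.items():
    wc=w-w.mean(0); lc=l-l.mean(0); H=lc.T@wc; th=np.arctan2(H[0,1]-H[1,0],H[0,0]+H[1,1])
    Q=np.array([[np.cos(th),-np.sin(th)],[np.sin(th),np.cos(th)]]); t=w.mean(0)-Q@l.mean(0)
    print(n,'pump',t.round(4),np.degrees(th).round(1),'resid',(1e3*np.linalg.norm(w-l@Q.T-t,axis=1)).round(1),'sleeve',(t+Q@[.06,.055]).round(4),'draw',(t+Q@[-.01,-.055]).round(4))
sl=t+Q@[.06,.055]
for ce,st,p in blobs(c,(100,120,60),(125,255,255),(225,170,252,200),50): print('knob',ray(c,cv2.minEnclosingCircle(p.astype(np.float32))[0],.085))
for nm,cc,roi,z in(('top',c,(215,160,252,205),.09),('side',s,(275,275,305,300),.09)):
  for ce,st,p in blobs(cc,(22,100,100),(38,255,255),roi,3):
    q=ray(cc,p,z)[:,:2]; v=q-sl; print('mark',nm,len(p),v.mean(0).round(4),np.degrees(np.arctan2(*v.mean(0)[::-1])), 'main axis',np.degrees(np.arctan2(*np.linalg.svd(q-q.mean(0))[2][0][::-1])))
  for lo,hi in(((0,60,100),(8,255,255)),((172,60,100),(180,255,255))):
   for ce,st,p in blobs(cc,lo,hi,(225,160,340,310),2):
    q=ray(cc,ce,.03)[0,:2]-sl; print('red',nm,ce,len(p),q.round(3),np.degrees(np.arctan2(q[1],q[0])))
for ce,st,p in blobs(c,(5,150,90),(22,255,255),(255,195,280,212),5): print('tab',ray(c,ce,.068))
for nm,cc,roi in(('top',c,(360,180,428,230)),('side',s,(295,130,360,190))):
  for k,lo,hi in(('amber',(5,120,90),(24,255,255)),('white',(100,120,60),(125,255,255))):
    p=np.vstack([b[2] for b in blobs(cc,lo,hi,roi,3)]); q=ray(cc,p,.02)[:,:2]
    r=cv2.minAreaRect((q*1000).astype(np.float32)); print('line',nm,k,r)
E
```

```text
('white', array([339. , 170.6]), array([ 0.613, -0.054]), 6.7)
('white', array([306. , 194.5]), array([0.519, 0.069]), 6.6)
('white', array([302.8, 214.8]), array([0.442, 0.079]), 6.5)
('dark?', array([305.6, 147.7]), array([0.697, 0.076]), np.int32(118))
('dark?', array([336.5, 147.6]), array([ 0.7  , -0.042]), np.int32(117))
('dark?', array([338.4, 218.5]), array([ 0.432, -0.056]), np.int32(117))
top pump [0.493  0.2777] -5.3 resid [2.2 1.7 1.4 1. ] sleeve [0.5578 0.327 ] draw [0.478  0.2239]
side pump [0.4936 0.2866] -5.6 resid [2.2 1.1 1.7 1.6] sleeve [0.5586 0.3356] draw [0.4783 0.2329]
both pump [0.4933 0.2822] -5.4 resid [6.3 2.6 4.9 4.7 4.2 4.6 4.7 5.6] sleeve [0.5582 0.3313] draw [0.4781 0.2284]
knob [[0.55519704 0.32402729 0.085     ]]
mark top 4 [-0.0094 -0.0097] -134.10214471329166 main axis -133.3557602444806
red top [243.2 195. ] 5 [-0.045 -0.017] -159.19198184593563
red top [273. 221.] 5 [-0.143 -0.136] -136.40519607508253
red top [303.68181818 241.36363636] 22 [-0.218 -0.256] -130.3604610385176
red top [292.75 238.5 ] 4 [-0.208 -0.214] -134.1891781721614
red top [338.
[... 528 characters left out ...]
     ] 18 [-0.078 -0.098] -128.28842037559494
red side [308.         296.09090909] 11 [-0.043 -0.015] -160.5520313279848
red side [304.5 297. ] 2 [-0.034 -0.012] -160.75941952524613
tab [[0.47825053 0.22385712 0.068     ]]
line top amber ((536.1663208007812, -263.34844970703125), (10.694316864013672, 225.88368225097656), 3.0591745376586914)
line top white ((436.58624267578125, -268.91070556640625), (9.745853424072266, 225.2267303466797), 3.0746943950653076)
line side amber ((537.5004272460938, -265.6998291015625), (9.097119331359863, 225.74261474609375), 2.879040002822876)
line side white ((469.4568176269531, -209.85433959960938), (324.93792724609375, 124.96272277832031), 60.824684143066406)
```

move_arm(
  steps=[0,0.65,-0.6,0,0,0,0,0.65,-0.6,0,0,0,0,0.65,-0.6,0,0,0,0,0.65,-0.6,0,0,0,0,0.65,-0.6,0,0,0,0,0.65,-0.6,0,0,0,0,0.65,-0.6,0,0,0,0,0.65,-0.6,0,0,0,0,0.65,-0.6,0,0,0,0,0.65,-0.6,0,0,0,0,0.65,-0.6,0,0,0,0,0.65,-0.6,0,0,0],
  jaw=-1,
)

```text
t: 1.6
eef_pos: [0.4714, 0.1055, 0.1933]
ee_rot: [0.602, 0.371, 0.602, -0.372]
ft_force: [-0.4, -0.9, -0.3]
gripper_width: 0.996
```

move_arm(
  steps=[0,0.65,-0.6,0,0,0,0,0.65,-0.6,0,0,0,0,0.65,-0.6,0,0,0,0,0.65,-0.6,0,0,0,0,0,0,-1,0,0,0,0,0,-1,0,0,0,0,0,-1,0,0,0,0,0,-1,0,0,0,0,0,-1,0,0,0,0,0,-1,0,0,0,0,0,-1,0,0,0,0,0,-1,0,0],
)

```text
t: 3.1
eef_pos: [0.5459, 0.3025, 0.1928]
ee_rot: [0.699, -0.105, 0.7, 0.104]
ft_force: [0.3, 0.6, 0.3]
gripper_width: 1.003
```

move_arm(
  steps=[0,0,0,-1,0,0,0,0,0,-1,0,0,0,0,0,-1,0,0,0,0,0,-1,0,0,0,0,0,-1,0,0,0,0,0,-1,0,0,0,0,0,-1,0,0,0,0,0,-0.35,0,0,0,0,0,0,0,0],
)

```text
t: 4.22
eef_pos: [0.546, 0.3026, 0.1928]
ee_rot: [0.499, -0.5, 0.5, 0.5]
ft_force: [-0.6, -0.7, -0.3]
gripper_width: 1.0
```

```bash
python3 - <<'E'
from h import *
print(go(.558,.329,.19)); s=env.sense(); print(s['t'],s['eef_pos'],s['joint_positions'],s['ft_force'],R.from_quat(np.roll(s['ee_rot'],-1)).as_matrix().round(3))
c=shot('side')
s0=np.load('side.npy',allow_pickle=True).item()
# knob blue in first side image: bounding column extents by row
for ce,st,p in blobs(s0,(100,120,40),(125,255,255),(270,270,310,315),30):
    for r in range(st[1],st[1]+st[3]): q=p[p[:,1]==r,0]; print(r,q.min(),q.max(),end='; ')
print()
for z in(.05,.07,.09): print(z,proj(s0,[[.558,.329,z]]))
E
```

```text
(array([ 0.05, -0.2 ,  0.44]), 'zyaw', np.float64(90.1))
4.225 [0.54602231 0.30255062 0.19279723] [ 0.08669295  0.72260702 -1.16203268  1.25819976  0.65165104  1.55258676
  0.59693391] [-0.60047154 -0.65788809 -0.2747038 ] [[-0.001 -1.    -0.001]
 [-0.001 -0.001  1.   ]
 [-1.     0.001 -0.001]]
283 287 294; 284 285 295; 285 284 294; 286 283 298; 287 283 299; 288 282 299; 289 282 299; 290 282 299; 291 282 299; 292 282 299; 293 282 299; 294 282 298; 295 282 298; 296 283 297; 297 284 295; 298 285 295; 299 288 293; 300 288 293; 301 288 293; 302 288 293; 303 288 293; 304 288 293; 305 288 288; 295 300 300; 296 301 301; 297 281 301; 298 281 301; 299 281 302; 300 281 301; 301 281 301; 302 281 301; 303 281 301; 304 281 300; 305 282 300; 306 282 299; 307 283 298; 308 285 297; 309 286 295; 310 289 293; 
0.05 [[291.76796664 295.75966551]]
0.07 [[291.47316855 292.09163733]]
0.09 [[291.17041447 288.32461669]]
```

move_arm(
  steps=[0,-0.2,0.46,0,0,0,0.45,0,0,0,0,0,0.5,0,0,0,0,0,0.5,0,0,0,0,0,0.5,0,0,0,0,0,0.3,0,0,0,0,0,0.2,0,0,0,0,0,0,0,0,0,0,0],
)

```text
t: 5.28
eef_pos: [0.5579, 0.3304, 0.0461]
ee_rot: [0.499, -0.501, 0.5, 0.501]
ft_force: [0.3, 0.2, 0.8]
gripper_width: 1.002
```

move_arm(
  steps=[0,0,0,0,0,0,0,0,0,0,0,0,0,0,0,0,0,0,0,0,0,0,0,0,0,0,0,0,0,0,0,0,0,0,0,0],
  jaw=1,
  squeeze=20,
)

```text
t: 6.02
eef_pos: [0.5605, 0.3313, 0.0509]
ee_rot: [0.502, -0.501, 0.498, 0.499]
ft_force: [-0.1, -2.2, 12.2]
gripper_width: 0.003
```

```bash
python3 - <<'E'
from h import *
s=env.sense(); print(s['t'],s['eef_pos'],s['joint_positions'],s['ft_force'],s['ft_torque'],s['gripper_width'])
c=shot('side')
cv2.imwrite('pics/s1.png',cv2.resize(c['image'][200:340,245:385],None,fx=4,fy=4,interpolation=cv2.INTER_CUBIC))
E
```

```text
6.025 [0.56053897 0.33131404 0.05094931] [ 0.02558599  0.87058368 -1.07250373  1.38317052  0.76829164  1.32487481
  0.50150449] [-0.06384699 -2.21500853 12.17792411] [-0.58862639  0.08111764 -0.02576759] 0.0030193927878889265
```

View pics/s1.png

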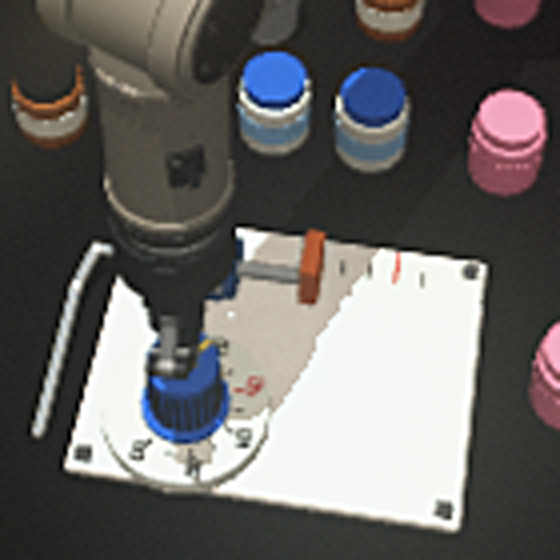

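Picture 5 shows the gripper over the knob, but the width reads shut. I need to check where the fingers really are.

```bash
python3 - <<'E'
from h import *
s=env.sense(); p=s['eef_pos']
a=[]
for n,w in(('side',(265,250,325,330)),('top',(205,150,285,230))):
    c=shot(n); u=proj(c,[p,p+[0,0,.05],[.558,.330,.088],[.558,.33,.03]]); print(n,u.round(1))
    im=cv2.resize(c['image'][w[1]:w[3],w[0]:w[2]],None,fx=6,fy=6,interpolation=cv2.INTER_CUBIC)
    for q,col in zip(u,((0,0,255),(0,255,255),(0,255,0),(255,0,255))): cv2.circle(im,tuple(int(v) for v in (q-[w[0],w[1]]+.5)*6),4,col,1)
    a.append(im)
cv2.imwrite('pics/b1.png',np.hstack([a[0],a[1]])[:, :800])
E
```

```text
side [[290.7 296.3]
 [289.9 286.9]
 [291.2 289. ]
 [292.  299.7]]
top [[238.1 182.3]
 [235.4 181. ]
 [236.5 182.1]
 [239.5 183.4]]
```

View pics/b1.png

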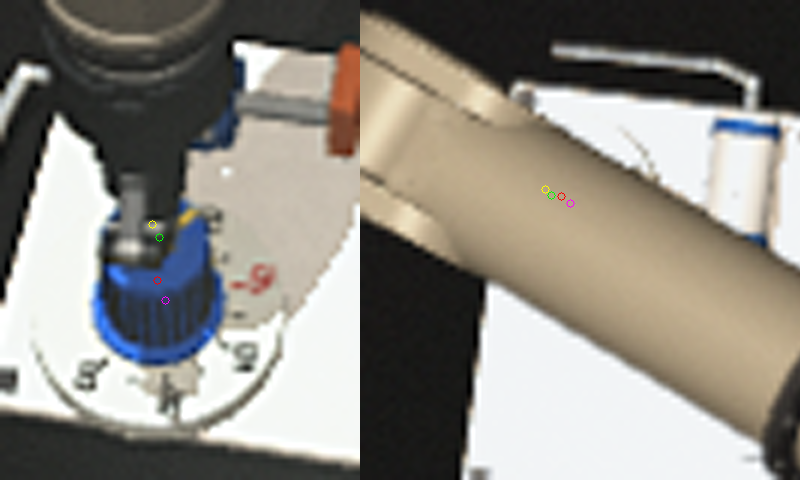

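Picture 6: the fingertips look shut on top of the knob, not around it. I'll open, lift and compare the real tips with the reported TCP.

move_arm(
  steps=[0,0,0,0,0,0,0,0,0,0,0,0,-0.3,0,0,0,0,0,-0.5,0,0,0,0,0,-0.5,0,0,0,0,0,-0.5,0,0,0,0,0,-0.5,0,0,0,0,0,0,0,0,0,0,0],
  jaw=-1,
)

```text
t: 7.18
eef_pos: [0.5588, 0.3317, 0.1883]
ee_rot: [0.501, -0.501, 0.498, 0.5]
ft_force: [-0.5, -0.7, -0.7]
gripper_width: 0.999
```

```bash
python3 - <<'E'
from h import *
s=env.sense(); p=s['eef_pos']; print(p,s['ft_force'],s['gripper_width'],s['joint_positions'])
c=shot('side'); w=(245,190,345,310)
q=[p+[0,y,.013] for y in(-.0425,.0425,-.057,.057)]+[p]
u=proj(c,q); print(u.round(1), proj(np.load('side.npy',allow_pickle=True).item(),[[.2462,-.491,.1926]]))
im=cv2.resize(c['image'][w[1]:w[3],w[0]:w[2]],None,fx=5,fy=5,interpolation=cv2.INTER_CUBIC)
for v in u: cv2.circle(im,tuple(int(k) for k in (v-[w[0],w[1]]+.5)*5),4,(0,0,255),1)
s0=np.load('side.npy',allow_pickle=True).item()
im2=cv2.resize(s0['image'][30:130,370:430],None,fx=5,fy=5,interpolation=cv2.INTER_CUBIC); im2=cv2.copyMakeBorder(im2,0,100,0,0,0)
cv2.imwrite('pics/b2.png',np.hstack([im,im2]))
E
```

```text
[0.55884944 0.33171291 0.18831328] [-0.47233669 -0.74775468 -0.677233  ] 0.9990650265692106 [ 0.00938613  0.76140372 -1.13516351  1.18891678  0.67747631  1.56545719
  0.58227689]
[[290.8 251.8]
 [286.7 281.6]
 [291.5 247.1]
 [286.  287. ]
 [289.1 269.1]] [[397.04067484  86.44790159]]
```

View pics/b2.png

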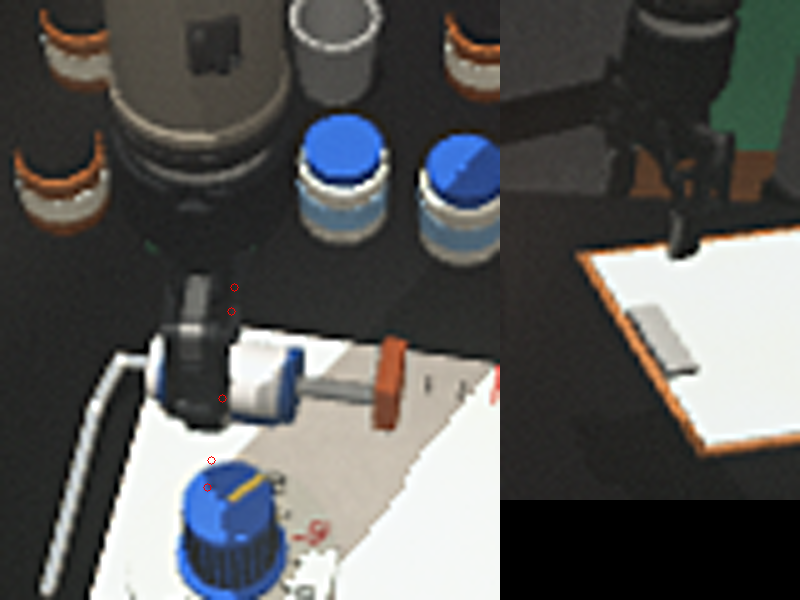

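Picture 7: the knob and mark project correctly, but the near fingertip appears about 6 px higher than the reported TCP predicts. The start image shows the same. The real tips sit roughly 35–40 mm above the reported TCP, which matches the contact on the knob's top. I'll descend further in small, force-checked steps.

move_arm(
  steps=[0.5,0,0,0,0,0,0.5,0,0,0,0,0,0.5,0,0,0,0,0,0.5,0,0,0,0,0,0.3,0,0,0,0,0,0.2,0,0,0,0,0,0.1,0,0,0,0,0,0,0,0,0,0,0],
)

```text
t: 8.22
eef_pos: [0.5582, 0.3308, 0.0289]
ee_rot: [-0.5, 0.501, -0.499, -0.501]
ft_force: [0.5, 0.3, 0.2]
gripper_width: 1.001
```

```bash
python3 - <<'E'
from h import *
s=env.sense(); p=s['eef_pos']; print(p,s['ft_force'],s['gripper_width'])
c=shot('side'); w=(245,225,345,325)
q=[p+[0,.05,.013],p+[0,.05,.052],p+[0,.0425,.052],p+[0,-.0425,.052]]
u=proj(c,q); print(u.round(1))
im=cv2.resize(c['image'][w[1]:w[3],w[0]:w[2]],None,fx=6,fy=6,interpolation=cv2.INTER_CUBIC)
for v in u: cv2.circle(im,tuple(int(k) for k in (v-[w[0],w[1]]+.5)*6),3,(0,0,255),1)
cv2.imwrite('pics/b3.png',im)
E
```

```text
[0.55819128 0.3308079  0.02885952] [0.47242594 0.29777467 0.21781237] 1.000928155050599
[[289.6 314.9]
 [289.  308. ]
 [289.3 305.3]
 [292.9 276.7]]
```

View pics/b3.png

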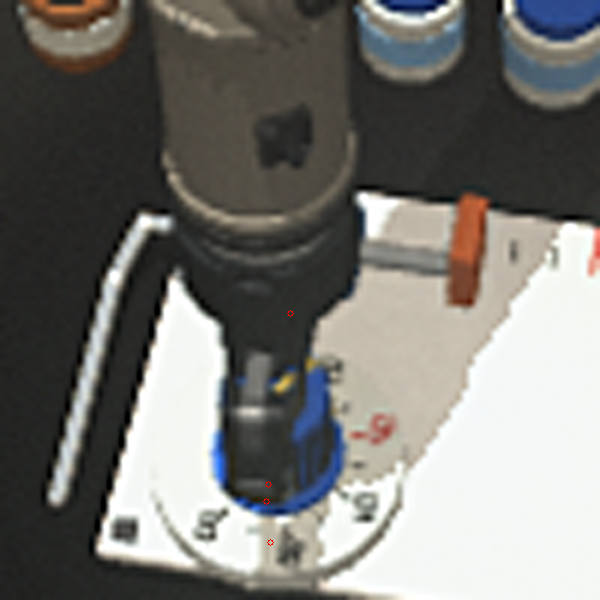

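Picture 8: the near finger is in front of the knob, tip at crop (258,505). That fits a tip about 37 mm above the reported TCP and about 3 mm towards +x. Now 19 mm lower, then close.

move_arm(
  steps=[0.15,0.05,0,0,0,0,0.16,0,0,0,0,0,0,0,0,0,0,0],
)

```text
t: 8.65
eef_pos: [0.5545, 0.3297, 0.0086]
ee_rot: [-0.499, 0.501, -0.5, -0.501]
ft_force: [-1.0, -1.0, -0.3]
gripper_width: 0.998
```

move_arm(
  steps=[0,0,0,0,0,0,0,0,0,0,0,0,0,0,0,0,0,0,0,0,0,0,0,0,0,0,0,0,0,0,0,0,0,0,0,0],
  jaw=1,
  squeeze=20,
)

```text
t: 9.4
eef_pos: [0.5553, 0.3319, 0.0107]
ee_rot: [0.5, -0.5, 0.498, 0.501]
ft_force: [0.9, 4.3, 1.4]
gripper_width: 0.582
```

Gripped (width 49.5 mm). I'll firm the grip and turn +60°, then check.

move_arm(
  steps=[0,0,0.04,0,0,0,0,0,0,0,0,0,0,0,0,0.7,0,0,0,0,0,0.7,0,0,0,0,0,0.7,0,0,0,0,0,0.7,0,0,0,0,0,0.7,0,0,0,0,0,0.7,0,0,0,0,0,0.7,0,0,0,0,0,0.7,0,0,0,0,0,0.4,0,0,0,0,0,0,0,0],
  squeeze=50,
)

```text
t: 10.9
eef_pos: [0.5581, 0.3368, 0.0109]
ee_rot: [0.686, -0.182, 0.68, 0.186]
ft_force: [7.1, 8.4, -3.2]
gripper_width: 0.577
```

```bash
python3 - <<'E'
from h import *
s=env.sense(); print(s['t'],s['eef_pos'],s['joint_positions'],s['ft_force'],s['ft_torque'],s['gripper_width'],go(.555,.333,.01))
E
```

```text
10.9 [0.55811717 0.33676798 0.01089643] [-0.07490072  0.81449985 -0.83862733  1.42675853  0.62688357  1.16827623
 -0.47144085] [ 7.14394263  8.38987518 -3.20007762] [ 1.53346112 -1.15657177  0.04049732] 0.5766346044030575 (array([ 0.01, -0.03, -0.08]), 'zyaw', np.float64(30.1))
```

move_arm(
  steps=[0,0,0.06,0.5,0,0,0,0,0.06,0.7,0,0,0,0,0,0.7,0,0,0,0,0,0.7,0,0,0,0,0,0.7,0,0,0,0,0,0.7,0,0,0,0,0,0.7,0,0,0,0,0,0.7,0,0,0,0,0,0.6,0,0,0,0,0,0,0,0],
)

```text
t: 12.15
eef_pos: [0.5636, 0.3366, 0.0108]
ee_rot: [0.684, 0.183, 0.682, -0.181]
ft_force: [4.4, 3.0, 2.4]
gripper_width: 0.576
```

```bash
python3 - <<'E'
from h import *
s=env.sense(); print(s['t'],s['eef_pos'],s['joint_positions'],s['ft_force'],s['ft_torque'],s['gripper_width'],go(.555,.333,.01))
E
```

```text
12.15 [0.56357381 0.3366316  0.01082653] [-0.19788381  0.75021633 -0.60842559  1.40962567  0.44993726  1.11755635
 -1.39725852] [4.43117877 3.01984267 2.40637548] [ 0.67226795 -0.78203916 -0.10297778] 0.5763296805229877 (array([ 0.01, -0.12, -0.09]), 'zyaw', np.float64(-29.9))
```

move_arm(
  steps=[0,0,0,0,0,0,0,0,0,0,0,0,-0.4,0,0,0,0,0,-0.5,0,0,0,0,0,-0.5,0,0,0,0,0,-0.5,0,0,-0.7,0,0,-0.5,0,0,-0.8,0,0,0,0,0,-0.5,0,0,0,-0.6,-0.6,-0.5,0,0,0,-0.6,-0.6,0,0,0,0,0,0,0,0,0],
  jaw=-1,
)

```text
t: 13.52
eef_pos: [0.476, 0.2696, 0.1518]
ee_rot: [0.705, 0.027, 0.708, -0.033]
ft_force: [1.0, 0.5, -0.4]
gripper_width: 0.994
```

```bash
python3 - <<'E'
from h import *
s=env.sense(); p=s['eef_pos']; print(s['t'],p,s['ft_force'],go(.48,.23,.13))
c=shot('side'); t=shot('top'); np.save('side1.npy',c,allow_pickle=True)
w=(255,240,355,330)
im=cv2.resize(c['image'][w[1]:w[3],w[0]:w[2]],None,fx=5,fy=5,interpolation=cv2.INTER_CUBIC)
im2=cv2.resize(t['image'][160:220,220:280],None,fx=5,fy=5,interpolation=cv2.INTER_CUBIC)
im2=cv2.copyMakeBorder(im2,0,450-300,0,0,0)
cv2.imwrite('pics/b4.png',np.hstack([im,im2]))
for nm,cc,roi in(('top',t,(215,160,252,205)),('side',c,(275,275,312,315))):
  for ce,st,pp in blobs(cc,(22,80,80),(38,255,255),roi,3):
    q=ray(cc,pp,.09)[:,:2]; v=q-[.56,.333]; print('mark',nm,len(pp),ce,np.degrees(np.arctan2(*v.mean(0)[::-1])), 'axis',np.degrees(np.arctan2(*np.linalg.svd(q-q.mean(0))[2][0][::-1])))
for j in jars(t): print(j)
E
```

```text
13.525 [0.47602189 0.26962924 0.15181223] [ 1.04488598  0.49159692 -0.44197874] (array([ 0.37, -0.65,  0.12]), 'zyaw', np.float64(-4.8))
mark side 11 [290.54545455 293.81818182] 100.27217567404789 axis 103.26784078657758
mark side 3 [292. 309.] 101.22171241868082 axis 96.45057383331901
('white', array([339. , 170.6]), array([ 0.613, -0.054]), 6.7)
('white', array([306. , 194.5]), array([0.519, 0.069]), 6.6)
('white', array([302.8, 214.8]), array([0.442, 0.079]), 6.5)
('dark?', array([305.5, 147.8]), array([0.697, 0.076]), np.int32(117))
('dark?', array([336.6, 147.6]), array([ 0.701, -0.042]), np.int32(118))
('dark?', array([338.4, 218.5]), array([ 0.432, -0.056]), np.int32(117))
```

View pics/b4.png

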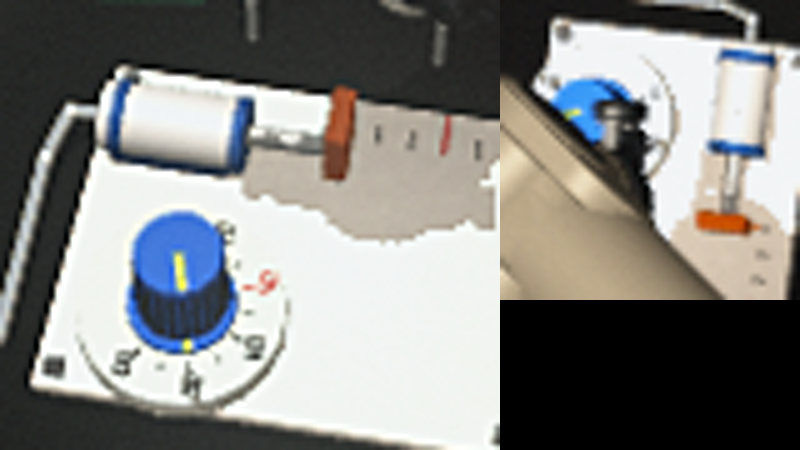

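Picture 9: the top and skirt marks both point at numeral 80. The handle's tab is at crop (340,135) and the red line at (447,135). Next is the handle, approached with the jaw half closed.

move_arm(
  steps=[0,-0.59,0.12,0,0,0,0.4,0,0,0,0,0,0.5,0,0,0,0,0,0.5,0,0,0,0,0,0,0,0,0,0,0,0,0,0,0,0,0],
  jaw=0.05,
  squeeze=30,
)

```text
t: 14.38
eef_pos: [0.4863, 0.2396, 0.0711]
ee_rot: [0.707, 0.031, 0.706, -0.029]
ft_force: [0.3, 0.1, 0.3]
gripper_width: 0.476
```

```bash
python3 - <<'E'
from h import *
s=env.sense(); p=s['eef_pos']; print(s['t'],p,s['ft_force'],s['gripper_width'],go(.48,.234,.005))
c=shot('side'); w=(255,215,355,315)
im=cv2.resize(c['image'][w[1]:w[3],w[0]:w[2]],None,fx=6,fy=6,interpolation=cv2.INTER_CUBIC)
cv2.imwrite('pics/b5.png',im)
E
```

```text
14.375 [0.48633833 0.23962247 0.07112692] [0.27657668 0.11787791 0.34425037] 0.4764961701816276 (array([ 1.1, -0.1, -0.1]), 'zyaw', np.float64(-4.9))
```

View pics/b5.png

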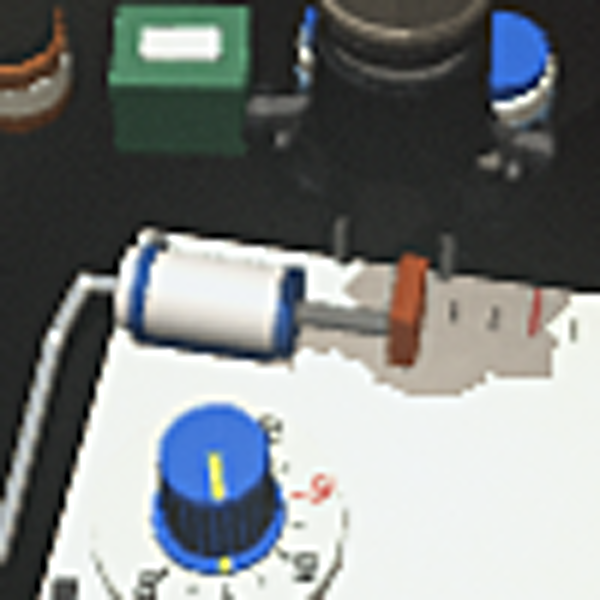

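Picture 10: the fingers straddle the tab, at crop columns 342 and 447 with the tab at 408. I'll shift, descend and close.

move_arm(
  steps=[0,-0.1,-0.13,0,0,0,0.3,0,0,0,0,0,0.3,0,0,0,0,0,0.3,0,0,0,0,0,0.15,0,0,0,0,0,0,0,0,0,0,0,0,0,0,0,0,0],
)

```text
t: 15.3
eef_pos: [0.4772, 0.2335, 0.0074]
ee_rot: [0.707, 0.03, 0.706, -0.03]
ft_force: [0.6, 0.1, 1.0]
gripper_width: 0.473
```

move_arm(
  steps=[0,0,0,0,0,0,0,0,0,0,0,0,0,0,0,0,0,0,0,0,0,0,0,0],
  jaw=1,
  squeeze=40,
)

```text
t: 15.8
eef_pos: [0.48, 0.2333, 0.0081]
ee_rot: [0.708, 0.031, 0.705, -0.03]
ft_force: [4.8, 0.2, -0.7]
gripper_width: 0.161
```

move_arm(
  steps=[0,0,-0.2,0,0,0,0,0,-0.2,0,0,0,0,0,-0.2,0,0,0,0,0,-0.2,0,0,0,0,0,-0.2,0,0,0,0,0,0,0,0,0,0,0,0,0,0,0],
)

```text
t: 16.68
eef_pos: [0.4221, 0.2387, 0.0081]
ee_rot: [0.709, 0.032, 0.704, -0.029]
ft_force: [9.9, 1.7, -5.6]
gripper_width: 0.158
```

```bash
python3 - <<'E'
from h import *
s=env.sense(); p=s['eef_pos']; print(s['t'],p,np.linalg.norm(p-[.48,.2333,.0081]),s['ft_force'],s['gripper_width'])
c=shot('side'); w=(285,230,365,290)
im=cv2.resize(c['image'][w[1]:w[3],w[0]:w[2]],None,fx=8,fy=8,interpolation=cv2.INTER_CUBIC)
cv2.imwrite('pics/b6.png',im)
E
```

```text
16.675 [0.42214059 0.23872124 0.00805864] 0.05811284473472761 [ 9.94940928  1.66790039 -5.56407125] 0.1584776972508788
```

View pics/b6.png

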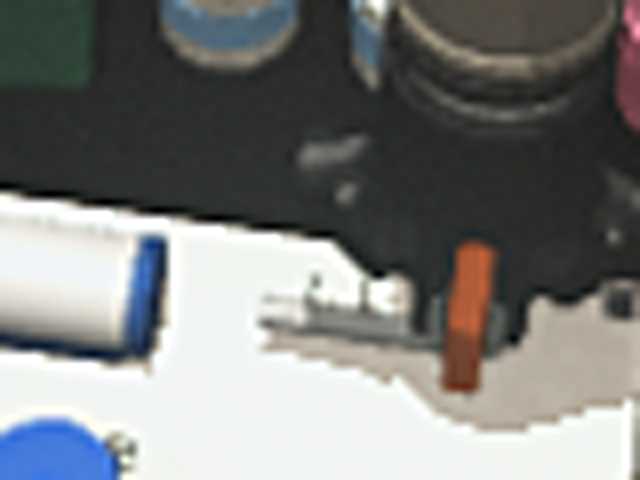

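Picture 11: the tab has been drawn out over the red line, which the tab and fingers now hide. Travel is 58 mm and the force 9.9 N, matching the spring. I'll nudge 2 mm, hold, ride home and release.

move_arm(
  steps=[0,0,-0.03,0,0,0,0,0,0,0,0,0,0,0,0,0,0,0,0,0,0,0,0,0,0,0,0,0,0,0,0,0,0,0,0,0,0,0,0,0,0,0,0,0,0,0,0,0,0,0,0,0,0,0,0,0,0,0,0,0],
)

```text
t: 17.98
eef_pos: [0.4207, 0.2388, 0.0081]
ee_rot: [0.709, 0.032, 0.703, -0.03]
ft_force: [10.2, 1.1, -5.4]
gripper_width: 0.153
```

move_arm(
  steps=[0,0,0.2,0,0,0,0,0,0.2,0,0,0,0,0,0.2,0,0,0,0,0,0.2,0,0,0,0,0,0.2,0,0,0,0,0,0.08,0,0,0,0,0,0,0,0,0,0,0,0,0,0,0],
)

```text
t: 18.98
eef_pos: [0.4813, 0.2331, 0.008]
ee_rot: [0.707, 0.03, 0.706, -0.03]
ft_force: [4.9, -0.2, 5.4]
gripper_width: 0.156
```

move_arm(
  steps=[0,0,0,0,0,0,0,0,0,0,0,0,0,0,0,0,0,0,0,0,0,0,0,0,0,0,0,0,0,0,-0.4,0,0,0,0,0,-0.5,0,0,0,0,0,-0.5,0,0,0,0,0,-0.5,0,0,0,0,0,-0.4,0,0,0,0,0,0,0,0,0,0,0],
  jaw=0.05,
)

```text
t: 20.35
eef_pos: [0.481, 0.2338, 0.1469]
ee_rot: [0.708, 0.031, 0.705, -0.029]
ft_force: [-0.8, -0.6, -0.1]
gripper_width: 0.476
```

```bash
python3 - <<'E'
from h import *
s=env.sense(); p=s['eef_pos']; print(s['t'],p,s['ft_force'],s['gripper_width'],go(.560,.337,.15),go(.560,.337,.010))
s0=np.load('side.npy',allow_pickle=True).item(); c=shot('side')
for cc in(s0,c):
  for ce,st,pp in blobs(cc,(0,120,60),(22,255,255),(300,245,345,290),15): print('tab',ce,st)
  for ce,st,pp in blobs(cc,(22,80,80),(38,255,255),(275,275,312,315),3):
    q=ray(cc,pp,.09)[:,:2]; v=q-[.56,.333]; print('mark',len(pp),ce,np.degrees(np.arctan2(*v.mean(0)[::-1])))
E
```

```text
20.35 [0.4809902  0.23384387 0.14694183] [-0.84506468 -0.63557515 -0.08856131] 0.4761633414140649 (array([-0.04,  1.82,  1.17]), 'zyaw', np.float64(-4.9)) (array([2.29, 1.82, 1.16]), 'zyaw', np.float64(-4.9))
tab [322.51612903 265.77419355] [320 257   7  19  93]
mark 11 [293.81818182 286.81818182] -133.46506049933987
tab [322.47311828 265.86021505] [320 257   7  19  93]
mark 12 [290.5 294. ] 99.59595659424359
mark 3 [292. 309.] 101.22171241868082
```

Handle home, at the same pixels as at the start, and the sleeve is still at 80. Back to the sleeve.

move_arm(
  steps=[0,0.6,0.4,0,0,0,0,0.6,0.4,0,0,0,0,0.62,0.39,0,0,0,0,0,0,0,0,0,0.5,0,0,0,0,0,0.5,0,0,0,0,0,0.5,0,0,0,0,0,0.5,0,0,0,0,0,0.29,0,0,0,0,0,0,0,0,0,0,0,0,0,0,0,0,0],
  jaw=-1,
)

```text
t: 21.78
eef_pos: [0.5608, 0.336, 0.0088]
ee_rot: [0.707, 0.031, 0.706, -0.03]
ft_force: [0.8, -1.2, 0.4]
gripper_width: 0.996
```

move_arm(
  steps=[0,0,0,0,0,0,0,0,0,0,0,0,0,0,0,0,0,0,0,0,0,0,0,0,0,0,0,0,0,0],
  jaw=1,
  squeeze=50,
)

```text
t: 22.4
eef_pos: [0.5611, 0.3359, 0.0088]
ee_rot: [0.707, 0.03, 0.706, -0.03]
ft_force: [-0.1, -1.6, 5.1]
gripper_width: 0.577
```

move_arm(
  steps=[0,0,0,-0.8,0,0,0,0,0,-0.8,0,0,0,0,0,-0.8,0,0,0,0,0,-0.8,0,0,0,0,0,-0.8,0,0,0,0,-0.05,-0.8,0,0,0,0,-0.05,-0.8,0,0,0,0,0,-0.8,0,0,0,0,0,-0.8,0,0,0,0,0,-0.8,0,0,0,0,0,-0.8,0,0,0,0,0,-0.8,0,0],
)

```text
t: 23.9
eef_pos: [0.5569, 0.3318, 0.0088]
ee_rot: [-0.495, 0.506, -0.493, -0.505]
ft_force: [1.5, -0.9, 5.7]
gripper_width: 0.573
```

move_arm(
  steps=[0,0,0,0,0,0,0,0,0,0,0,0],
)

```text
t: 24.15
eef_pos: [0.5568, 0.3319, 0.0088]
ee_rot: [-0.496, 0.505, -0.494, -0.504]
ft_force: [1.7, -1.3, 7.0]
gripper_width: 0.576
```

move_arm(
  steps=[0,0,0,0,0,0,0,0,0,0,0,0,0,0,0,0,0,0,-0.4,0,0,0,0,0,-0.5,0,0,0,0,0,-0.5,0,0,0,0,0,-0.5,0,0,0,0,0,-0.5,0,0,0,0,0,0,0.6,-0.6,0,0,0,0,0.6,-0.6,0,0,0,0,0,-0.6,0,0,0,0,0,0,0,0,0],
  jaw=-1,
)

```text
t: 25.65
eef_pos: [0.4865, 0.2181, 0.151]
ee_rot: [-0.495, 0.505, -0.497, -0.503]
ft_force: [0.6, 0.5, 1.0]
gripper_width: 1.0
```

```bash
python3 - <<'E'
from h import *
s=env.sense(); p=s['eef_pos']; print(s['t'],p,s['ft_force'],s['gripper_width'],s['joint_positions'].round(2),go(.44,.07,.15))
c=shot('side'); np.save('side2.npy',c,allow_pickle=True)
for ce,st,pp in blobs(c,(0,120,60),(22,255,255),(300,245,345,290),15): print('tab',ce,st)
for ce,st,pp in blobs(c,(22,80,80),(38,255,255),(275,275,312,315),3):
    q=ray(c,pp,.09)[:,:2]; v=q-[.56,.333]; print('mark',len(pp),ce,np.degrees(np.arctan2(*v.mean(0)[::-1])))
# jars in side view: blue lids ray at z=.068
for ce,st,pp in blobs(c,(100,120,60),(125,255,255),(270,175,360,250),30): print('lid',ce.round(1),st,ray(c,ce,.066)[0].round(3))
im=cv2.resize(c['image'][160:320,240:400],None,fx=3.75,fy=3.75,interpolation=cv2.INTER_CUBIC); cv2.imwrite('pics/b7.png',im)
E
```

```text
25.65 [0.48646875 0.21814398 0.15102077] [0.62496635 0.52971089 0.96502521] 0.99993286093745 [ 0.36  0.59 -1.22  1.6   0.56  1.36  0.66] (array([ 0.03,  0.81, -2.46]), 'zyaw', np.float64(90.8))
tab [322.51648352 265.85714286] [320 257   7  19  91]
mark 11 [294.18181818 288.63636364] -160.00215191014738
lid [288.3 189.3] [281 183  16  14 155] [ 0.612 -0.049  0.066]
lid [310.4 219.3] [306 213   9  14 109] [0.528 0.072 0.066]
lid [337.8 223.5] [330 217  17  15 191] [0.443 0.083 0.066]
```

View pics/b7.png

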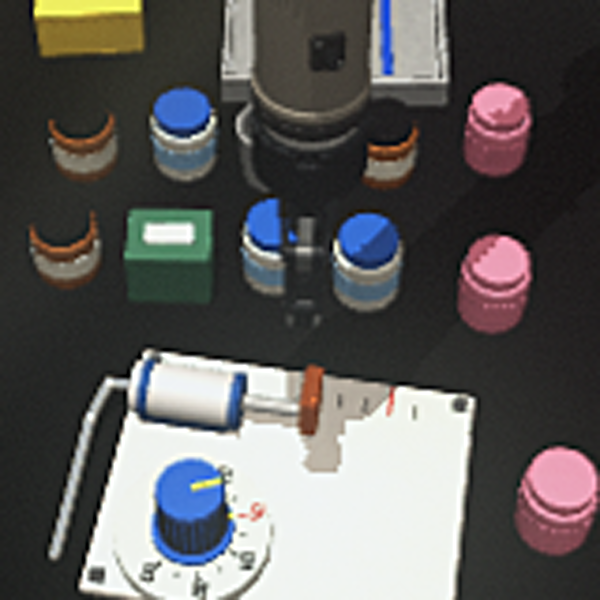

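Picture 12: the mark now points at the red 40 (-160°) and the handle is home. The rack and jars are clear. Joint 3 is near its limit, so I'll turn the tool half a turn for the jars, giving tool y = +x and tool z = −y.

move_arm(
  steps=[0,0,0,1,0,0,0,0,0,1,0,0,0,0,0,1,0,0,0,0,0,1,0,0,0,0,0,1,0,0,0,0,0,1,0,0,0,0,0,1,0,0,0,0,0,1,0,0,0,0,0,1,0,0,0,0,0,0,0,0],
)

```text
t: 26.95
eef_pos: [0.4852, 0.2243, 0.1517]
ee_rot: [0.707, -0.008, 0.707, 0.009]
ft_force: [-0.7, -0.3, -0.4]
gripper_width: 0.998
```

move_arm(
  steps=[0,0,0,1,0,0,0,0,0,1,0,0,0,0,0,1,0,0,0,0,0,1,0,0,0,0,0,1,0,0,0,0,0,1,0,0,0,0,0,1,0,0,0,0,0,1,0,0,0,0,0,1,0,0,0,0,0,0.1,0,0,0,0,0,0,0,0],
)

```text
t: 28.32
eef_pos: [0.4854, 0.223, 0.1514]
ee_rot: [0.502, 0.498, 0.502, -0.498]
ft_force: [0.0, 0.3, -0.8]
gripper_width: 0.997
```

```bash
python3 - <<'E'
from h import *
s=env.sense(); print(s['t'],s['eef_pos'],s['ft_force'],s['joint_positions'].round(2),R.from_quat(np.roll(s['ee_rot'],-1)).as_matrix().round(3),go(.447,.081,.1),go(.447,.081,-.016))
E
```

```text
28.325 [0.48543875 0.22298698 0.15143978] [ 0.01801401  0.31943318 -0.84538605] [-0.06  0.35 -0.53  1.61  0.18  1.23 -2.19] [[-0.     1.     0.007]
 [ 0.     0.007 -1.   ]
 [-1.    -0.    -0.   ]] (array([ 0.86, -0.66,  2.36]), 'zyaw', np.float64(-89.6)) (array([ 2.79, -0.66,  2.36]), 'zyaw', np.float64(-89.6))
```

move_arm(
  steps=[0,-0.16,0.59,0,0,0,0,-0.17,0.59,0,0,0,0,-0.17,0.59,0,0,0,0,-0.16,0.59,0,0,0,0,0,0,0,0,0,0.5,0,0,0,0,0,0.5,0,0,0,0,0,0.5,0,0,0,0,0,0.5,0,0,0,0,0,0.5,0,0,0,0,0,0.29,0,0,0,0,0,0,0,0,0,0,0],
)

```text
t: 29.82
eef_pos: [0.4451, 0.0819, -0.0169]
ee_rot: [0.5, 0.498, 0.502, -0.499]
ft_force: [-0.0, 0.9, 0.5]
gripper_width: 1.0
```

move_arm(
  steps=[0,0,0,0,0,0,0,0,0,0,0,0,0,0,0,0,0,0,0,0,0,0,0,0,0,0,0,0,0,0],
  jaw=1,
  squeeze=40,
)

```text
t: 30.45
eef_pos: [0.4479, 0.0812, -0.0145]
ee_rot: [0.501, 0.5, 0.5, -0.498]
ft_force: [-0.8, 0.4, 6.4]
gripper_width: 0.645
```

```bash
python3 - <<'E'
from h import *
s=env.sense(); print(s['t'],s['eef_pos'],s['ft_force'],s['ft_torque'],s['joint_positions'].round(2),s['gripper_width'],go(.4452,-.3515,.008))
E
```

```text
30.45 [ 0.44786348  0.08119811 -0.01452596] [-0.82701616  0.37142258  6.42035642] [0.07415147 0.14005389 0.08418272] [ 0.14  0.4  -0.43  2.01  0.23  0.78 -2.  ] 0.645275183023667 (array([-0.38, -0.06,  7.21]), 'zyaw', np.float64(-89.8))
```

move_arm(
  steps=[-0.3,0,0,0,0,0,-0.6,0,0,0,0,0,-0.6,0,0,0,0,0,0,0,0.6,0,0,0,0,0,0.75,0,0,0,0,0,0.75,0,0,0,0,0,0.75,0,0,0,0,0,0.75,0,0,0,0,0,0.75,0,0,0,0,0,0.75,0,0,0,0,0,0.75,0,0,0,0,0,0.75,0,0,0],
)

```text
t: 31.95
eef_pos: [0.4468, -0.3166, 0.0739]
ee_rot: [0.5, 0.499, 0.501, -0.499]
ft_force: [1.3, -0.9, -1.1]
gripper_width: 0.64
```

move_arm(
  steps=[0,0,0.6,0,0,0,0,0,0,0,0,0],
)

```text
t: 32.2
eef_pos: [0.4453, -0.356, 0.0736]
ee_rot: [-0.499, -0.5, -0.499, 0.502]
ft_force: [0.0, 0.1, -1.2]
gripper_width: 0.643
```

```bash
python3 - <<'E'
from h import *
s=env.sense(); print(s['t'],s['eef_pos'],s['ft_force'],s['joint_positions'].round(2),s['gripper_width'],go(.4452,-.3515,.0075))
E
```

```text
32.2 [ 0.44526822 -0.35595073  0.07360851] [ 0.0148011   0.07900907 -1.20031747] [ 0.81  0.46 -0.23  1.62  0.12  1.08 -1.03] 0.6429868071801946 (array([ 1.1 ,  0.  , -0.08]), 'zyaw', np.float64(-90.3))
```

move_arm(
  steps=[0.3,0,-0.07,0,0,0,0.4,0,0,0,0,0,0.3,0,0,0,0,0,0.1,0,0,0,0,0,0,0,0,0,0,0],
)

```text
t: 32.83
eef_pos: [0.4474, -0.3463, 0.0081]
ee_rot: [0.5, 0.499, 0.501, -0.499]
ft_force: [0.3, 0.3, -1.1]
gripper_width: 0.643
```

move_arm(
  steps=[0,0,0,0,0,0,0,0,0,0,0,0,0,0,0,0,0,0,-0.3,0,0,0,0,0,-0.5,0,0,0,0,0,-0.5,0,0,0,0,0,-0.5,0,0,0,0,0,0,0,-0.6,0,0,0,0,0,-0.8,0,0,0,0,0,-0.8,0,0,0,0,0,-0.8,0,0,0,0,0,-0.8,0,0,0],
  jaw=-0.55,
)

```text
t: 34.33
eef_pos: [0.447, -0.1177, 0.1167]
ee_rot: [0.501, 0.5, 0.5, -0.499]
ft_force: [0.5, 0.8, -0.8]
gripper_width: 0.775
```

```bash
cat >> h.py <<'E'
def rowpos(p,k):
    c0=np.array({'a':(.537,-.2645),'w':(.4368,-.2695)}[k]); a=np.radians(3.0); u=np.array([-np.sin(a),np.cos(a)]); n=np.array([np.cos(a),np.sin(a)])
    d=np.array(p)[:2]-c0; return (1e3*np.array([d@n,d@u])).round(1)
def chk():
    s=env.sense(); print(round(s['t'],2),s['eef_pos'].round(4),s['ft_force'].round(1),s['joint_positions'].round(2),round(s['gripper_width'],3))
    t=shot('top')
    for roi,z in(((285,130,352,235),.068),((352,170,440,240),.088)):
        for j in jars(t,roi):
            q=ray(t,j[1],z)[0][:2]; print(j[0],j[1],q.round(3), 'row',rowpos(q,'w' if j[0]=='white' else 'a') if z>.08 else '',j[3])
    return t
E
python3 - <<'E'
from h import *
chk(); print(go(.525,.070,.1), go(.525,.07,-.013))
E
```

```text
34.33 [ 0.447  -0.1177  0.1167] [ 0.5  0.8 -0.8] [ 0.53  0.22 -0.36  1.85  0.09  1.09 -1.43] 0.775
white [339.  170.6] [ 0.613 -0.054] row  6.7
white [306.  194.5] [0.519 0.069] row  6.6
dark? [305.6 147.7] [0.697 0.075] row  118
dark? [336.6 147.7] [ 0.7   -0.043] row  118
dark? [337.7 218.2] [ 0.432 -0.053] row  102
white [416.6 217.6] [ 0.442 -0.346] row [  1.  -76.6] 6.6
(array([ 0.3 ,  1.34, -2.96]), 'zyaw', np.float64(-89.3)) (array([ 2.18,  1.34, -2.95]), 'zyaw', np.float64(-89.3))
```

move_arm(
  steps=[0,0.27,-0.59,0,0,0,0,0.27,-0.59,0,0,0,0,0.27,-0.59,0,0,0,0,0.27,-0.59,0,0,0,0,0.26,-0.59,0,0,0,0,0,0,0,0,0,0.5,0,0,0,0,0,0.5,0,0,0,0,0,0.5,0,0,0,0,0,0.5,0,0,0,0,0,0.18,0,0,0,0,0,0,0,0,0,0,0],
  jaw=-1,
)

```text
t: 35.88
eef_pos: [0.5265, 0.0571, -0.0148]
ee_rot: [0.5, 0.499, 0.5, -0.5]
ft_force: [-0.1, -0.0, 0.3]
gripper_width: 1.001
```

move_arm(
  steps=[0,0,0,0,0,0,0,0,0,0,0,0,0,0,0,0,0,0,0,0,0,0,0,0,0,0,0,0,0,0],
  jaw=1,
)

```text
t: 36.5
eef_pos: [0.5288, 0.0594, -0.0126]
ee_rot: [0.501, 0.501, 0.5, -0.498]
ft_force: [-0.7, 1.5, 5.8]
gripper_width: 0.64
```

```bash
python3 - <<'E'
from h import *
s=env.sense(); print(s['t'],s['eef_pos'],s['ft_force'],s['joint_positions'].round(2),s['gripper_width'],go(.4406,-.2655,.01))
E
```

```text
36.5 [ 0.52878212  0.05943166 -0.01261765] [-0.71812082  1.53368407  5.78347063] [ 0.17  0.52 -0.41  1.81  0.26  0.86 -1.93] 0.6398910114470048 (array([-0.39, -1.48,  5.41]), 'zyaw', np.float64(-89.8))
```

move_arm(
  steps=[-0.5,0,0,0,0,0,-0.5,0,0,0,0,0,-0.5,0,0,0,0,0,-0.1,-0.16,0.6,0,0,0,0,-0.16,0.6,0,0,0,0,-0.16,0.6,0,0,0,0,-0.16,0.6,0,0,0,0,-0.17,0.6,0,0,0,0,-0.17,0.6,0,0,0,0,-0.17,0.6,0,0,0,0,-0.17,0.6,0,0,0,0,-0.16,0.6,0,0,0],
)

```text
t: 38.0
eef_pos: [0.4375, -0.2677, 0.0813]
ee_rot: [0.5, 0.499, 0.501, -0.5]
ft_force: [-0.3, 0.2, -0.8]
gripper_width: 0.642
```

move_arm(
  steps=[0,0,0,0,0,0,0,0,0,0,0,0],
)

```text
t: 38.25
eef_pos: [0.4384, -0.2656, 0.0812]
ee_rot: [0.5, 0.499, 0.501, -0.499]
ft_force: [0.3, -0.5, -1.8]
gripper_width: 0.641
```

```bash
python3 - <<'E'
from h import *
s=env.sense(); print(s['t'],s['eef_pos'],s['ft_force'],s['joint_positions'].round(2),s['gripper_width'],go(.4406,-.2655,.0095))
E
```

```text
38.25 [ 0.43839029 -0.26563843  0.0812018 ] [ 0.32607221 -0.51243141 -1.82613332] [ 0.76  0.35 -0.31  1.77  0.12  1.04 -1.17] 0.641185818787179 (array([ 1.2 ,  0.04, -0.  ]), 'zyaw', np.float64(-89.9))
```

move_arm(
  steps=[0.5,0.04,0,0,0,0,0.4,0,0,0,0,0,0.2,0,0,0,0,0,0.1,0,0,0,0,0,0,0,0,0,0,0],
)

```text
t: 38.88
eef_pos: [0.4416, -0.266, 0.0097]
ee_rot: [0.501, 0.499, 0.501, -0.499]
ft_force: [0.6, 0.1, -2.2]
gripper_width: 0.642
```

move_arm(
  steps=[0,0,0,0,0,0,0,0,0,0,0,0,0,0,0,0,0,0,-0.3,0,0,0,0,0,-0.5,0,0,0,0,0,-0.5,0,0,0,0,0,-0.5,0,0,0,0,0,0,0,0,0,0,0],
  jaw=-0.55,
)

```text
t: 39.88
eef_pos: [0.4435, -0.2673, 0.1202]
ee_rot: [0.503, 0.5, 0.498, -0.499]
ft_force: [0.5, -1.0, 0.4]
gripper_width: 0.774
```

move_arm(
  steps=[0,0.42,-0.5,0,0,0,0,0.42,-0.5,0,0,0,0,0.42,-0.5,0,0,0,0,0.42,-0.5,0,0,0,0,0.42,-0.5,0,0,0,0,0.42,-0.5,0,0,0,0,0.42,-0.5,0,0,0,0,0,0,0,0,0,0,0,0,0,0,0],
  jaw=-1,
)

```text
t: 41.0
eef_pos: [0.616, -0.0566, 0.116]
ee_rot: [0.5, 0.499, 0.501, -0.5]
ft_force: [0.3, -1.3, 0.5]
gripper_width: 1.002
```

```bash
python3 - <<'E'
from h import *
t=chk(); c=shot('side'); print(go(.617,-.0525,-.013))
for ce,st,pp in blobs(c,(100,120,60),(125,255,255),(270,175,360,250),30): print('lid',ce.round(1),st,ray(c,ce,.066)[0].round(3))
E
```

```text
41.0 [ 0.616  -0.0566  0.116 ] [ 0.3 -1.3  0.5] [ 0.32  0.53 -0.39  1.41  0.2   1.24 -1.66] 1.002
dark? [305.6 147.8] [0.697 0.075] row  116
white [416.6 217.6] [ 0.442 -0.346] row [  1.  -76.6] 6.6
white [398. 220.] [ 0.431 -0.277] row [-6.  -7.2] 9.2
dark? [361.1 235.1] [ 0.372 -0.141] row [-158.7  132.1] 100
(array([ 2.16,  0.02, -0.09]), 'zyaw', np.float64(-90.0))
lid [288.3 189.4] [281 184  15  13 148] [ 0.612 -0.048  0.066]
```

move_arm(
  steps=[0.5,0.02,-0.07,0,0,0,0.5,0,0,0,0,0,0.5,0,0,0,0,0,0.5,0,0,0,0,0,0.16,0,0,0,0,0,0,0,0,0,0,0],
)

```text
t: 41.85
eef_pos: [0.6178, -0.0525, -0.0124]
ee_rot: [0.5, 0.499, 0.5, -0.5]
ft_force: [-0.3, 0.4, 0.4]
gripper_width: 1.001
```

move_arm(
  steps=[0,0,0,0,0,0,0,0,0,0,0,0,0,0,0,0,0,0,0,0,0,0,0,0,0,0,0,0,0,0],
  jaw=1,
)

```text
t: 42.48
eef_pos: [0.62, -0.0516, -0.0103]
ee_rot: [0.502, 0.5, 0.5, -0.499]
ft_force: [-0.8, -0.2, 5.5]
gripper_width: 0.641
```

```bash
python3 - <<'E'
from h import *
s=env.sense(); print(s['t'],s['eef_pos'],s['ft_force'],s['joint_positions'].round(2),s['gripper_width'],go(.4358,-.183,.09))
E
```

```text
42.475 [ 0.61997253 -0.05162117 -0.01031361] [-0.80253372 -0.18353471  5.51374269] [ 0.29  0.66 -0.36  1.54  0.26  0.98 -1.71] 0.6405402315156054 (array([-1.68, -3.07,  2.18]), 'zyaw', np.float64(-89.9))
```

move_arm(
  steps=[-0.5,0,0,0,0,0,-0.6,0,0,0,0,0,-0.6,0,0,0,0,0,0,-0.44,0.31,0,0,0,0,-0.44,0.31,0,0,0,0,-0.44,0.31,0,0,0,0,-0.44,0.31,0,0,0,0,-0.44,0.31,0,0,0,0,-0.44,0.31,0,0,0,0,-0.43,0.32,0,0,0,0,0,0,0,0,0,0,0,0,0,0,0],
)

```text
t: 43.98
eef_pos: [0.4348, -0.1821, 0.0898]
ee_rot: [0.501, 0.5, 0.501, -0.499]
ft_force: [-0.5, -0.3, -1.1]
gripper_width: 0.641
```

```bash
python3 - <<'E'
from h import *
s=env.sense(); print(s['t'],s['eef_pos'],s['ft_force'],s['joint_positions'].round(2),s['gripper_width'],go(.4358,-.183,.0115))
E
```

```text
43.975 [ 0.43483871 -0.18213758  0.08981679] [-0.48481899 -0.26498661 -1.06278855] [ 0.67  0.27 -0.37  1.86  0.11  1.03 -1.31] 0.6408394464734539 (array([1.31, 0.02, 0.02]), 'zyaw', np.float64(-89.8))
```

move_arm(
  steps=[0.5,0.02,0.01,0,0,0,0.5,0,0,0,0,0,0.2,0,0,0,0,0,0.11,0,0,0,0,0,0,0,0,0,0,0],
)

```text
t: 44.6
eef_pos: [0.4362, -0.1832, 0.0115]
ee_rot: [0.501, 0.499, 0.501, -0.499]
ft_force: [0.6, 0.4, -0.6]
gripper_width: 0.64
```

move_arm(
  steps=[0,0,0,0,0,0,0,0,0,0,0,0,0,0,0,0,0,0,-0.3,0,0,0,0,0,-0.5,0,0,0,0,0,-0.5,0,0,0,0,0,-0.5,0,0,0,0,0,0,0,-0.5,0,0,0,0,0,-0.6,0,0,0,0,0,-0.6,0,0,0,0,0,-0.45,0,0,0,0,0,0,0,0,0],
  jaw=-0.55,
)

```text
t: 46.1
eef_pos: [0.4354, -0.0519, 0.1196]
ee_rot: [0.502, 0.498, 0.502, -0.498]
ft_force: [0.4, -0.8, -0.0]
gripper_width: 0.774
```

```bash
python3 - <<'E'
from h import *
t=chk(); np.save('top3.npy',t,allow_pickle=True); c=shot('side'); np.save('side3.npy',c,allow_pickle=True); print(go(.436,-.0545,-.011))
a=cv2.resize(t['image'][130:250,285:440],None,fx=3,fy=3,interpolation=cv2.INTER_CUBIC)
b=cv2.resize(c['image'][120:240,240:360],None,fx=3,fy=3,interpolation=cv2.INTER_CUBIC)
cv2.imwrite('pics/b8.png',np.hstack([a,b])[:,:825])
E
```

```text
46.1 [ 0.4354 -0.0519  0.1196] [ 0.4 -0.8 -0. ] [ 0.5   0.17 -0.47  1.9   0.09  1.09 -1.57] 0.774
dark? [339.6 137.8] [ 0.738 -0.053] row  115
dark? [305.5 147.8] [0.697 0.076] row  118
white [416.6 217.6] [ 0.442 -0.346] row [  1.  -76.6] 6.6
white [376.5 220. ] [ 0.429 -0.197] row [-3.9 72.8] 9.7
white [398. 220.] [ 0.431 -0.277] row [-6.  -7.2] 9.2
(array([ 2.17,  0.01, -0.01]), 'zyaw', np.float64(-89.9))
```

```bash
python3 - <<'E'
import cv2; a=cv2.imread('pics/b8.png'); cv2.imwrite('pics/b8s.png',cv2.resize(a,(795,int(a.shape[0]*795/a.shape[1]))))
E
```

```text
(no output)
```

View pics/b8s.png

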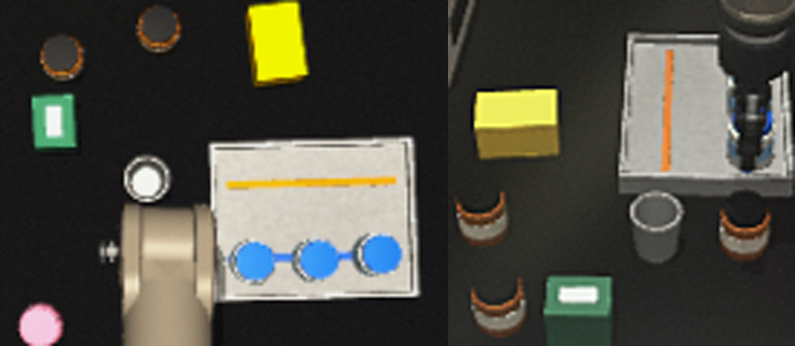

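Picture 13: three whites stand on the blue line. One amber has been knocked from (337,148) to (340,138), now at (0.738, −0.053). The amber under the hand is still in place in the side view, so I'll take that one.

move_arm(
  steps=[0,0,0,0,0,0,0.5,0.01,0.02,0,0,0,0.5,0,0,0,0,0,0.5,0,0,0,0,0,0.5,0,0,0,0,0,0.16,0,0,0,0,0,0,0,0,0,0,0],
  jaw=-1,
)

```text
t: 47.08
eef_pos: [0.4358, -0.0562, -0.0106]
ee_rot: [0.5, 0.499, 0.501, -0.5]
ft_force: [-0.3, 0.2, 0.8]
gripper_width: 1.001
```

move_arm(
  steps=[0,0,0,0,0,0,0,0,0,0,0,0,0,0,0,0,0,0,0,0,0,0,0,0,0,0,0,0,0,0],
  jaw=1,
)

```text
t: 47.7
eef_pos: [0.4373, -0.0558, -0.009]
ee_rot: [0.501, 0.5, 0.5, -0.499]
ft_force: [-0.1, -0.1, 5.8]
gripper_width: 0.64
```

```bash
python3 - <<'E'
from h import *
s=env.sense(); print(s['t'],s['eef_pos'],s['ft_force'],s['joint_positions'].round(2),s['gripper_width'],go(.5454,-.3445,.09))
E
```

```text
47.7 [ 0.43733198 -0.05584173 -0.00901167] [-0.10954778 -0.10027531  5.79339617] [ 0.45  0.36 -0.43  2.04  0.22  0.77 -1.68] 0.640342897659728 (array([-1.64,  1.8 ,  4.82]), 'zyaw', np.float64(-89.9))
```

move_arm(
  steps=[-0.6,0,0,0,0,0,-0.6,0,0,0,0,0,-0.6,0,0,0,0,0,0,0.3,0.6,0,0,0,0,0.3,0.6,0,0,0,0,0.2,0.6,0,0,0,0,0.2,0.6,0,0,0,0,0.2,0.6,0,0,0,0,0.2,0.6,0,0,0,0,0.2,0.6,0,0,0,0,0.2,0.62,0,0,0,0,0,0,0,0,0],
)

```text
t: 49.2
eef_pos: [0.5433, -0.3495, 0.0967]
ee_rot: [-0.499, -0.5, -0.499, 0.502]
ft_force: [-0.3, -0.3, -1.7]
gripper_width: 0.643
```

```bash
python3 - <<'E'
from h import *
s=env.sense(); print(s['t'],s['eef_pos'],s['ft_force'],s['joint_positions'].round(2),s['gripper_width'],go(.5454,-.3445,.013))
E
```

```text
49.2 [ 0.54331462 -0.34947989  0.09667565] [-0.26325061 -0.2517663  -1.74322082] [ 0.75  0.59 -0.32  1.36  0.19  1.22 -1.17] 0.6434358507469442 (array([ 1.39,  0.04, -0.09]), 'zyaw', np.float64(-90.2))
```

move_arm(
  steps=[0.5,0.04,-0.07,0,0,0,0.5,0,0,0,0,0,0.25,0,0,0,0,0,0.14,0,0,0,0,0,0,0,0,0,0,0],
)

```text
t: 49.82
eef_pos: [0.547, -0.3402, 0.0143]
ee_rot: [0.501, 0.499, 0.501, -0.499]
ft_force: [0.5, 0.6, -0.3]
gripper_width: 0.642
```

move_arm(
  steps=[0,0,0,0,0,0,0,0,0,0,0,0,0,0,0,0,0,0,-0.3,0,0,0,0,0,-0.5,0,0,0,0,0,-0.5,0,0,0,0,0,-0.5,0,0,0,0,0,0,0,0,0,0,0],
  jaw=-0.55,
)

```text
t: 50.82
eef_pos: [0.5498, -0.3415, 0.1272]
ee_rot: [0.504, 0.5, 0.498, -0.499]
ft_force: [-0.1, 0.7, 0.0]
gripper_width: 0.771
```

move_arm(
  steps=[0,0.36,-0.54,0,0,0,0,0.36,-0.54,0,0,0,0,0.36,-0.54,0,0,0,0,0.36,-0.54,0,0,0,0,0.36,-0.54,0,0,0,0,0.36,-0.54,0,0,0,0,0.36,-0.54,0,0,0,0,0.36,-0.54,0,0,0,0,0.36,-0.54,0,0,0,0,0,0,0,0,0,0,0,0,0,0,0],
  jaw=-1,
)

```text
t: 52.2
eef_pos: [0.7401, -0.0491, 0.1215]
ee_rot: [0.501, 0.499, 0.501, -0.5]
ft_force: [-0.2, -0.6, 0.5]
gripper_width: 1.003
```

```bash
python3 - <<'E'
from h import *
t=chk(); c=shot('side'); print(go(.742,-.053,-.009))
# amber bodies in side view
for cc in(np.load('side3.npy',allow_pickle=True).item(),c):
  for ce,st,pp in blobs(cc,(3,100,60),(20,255,200),(240,150,365,250),10): print('amber',ce.round(1),st)
E
```

```text
52.2 [ 0.7401 -0.0491  0.1215] [-0.2 -0.6  0.5] [ 0.2   0.79 -0.34  0.95  0.25  1.44 -1.65] 1.003
dark? [305.5 147.8] [0.697 0.076] row  118
white [416.6 217.6] [ 0.442 -0.346] row [  1.  -76.6] 6.6
white [376.4 220. ] [ 0.429 -0.197] row [-3.9 73.2] 9.8
white [398. 220.] [ 0.431 -0.277] row [-6.  -7.2] 9.2
dark? [415.6 190.8] [ 0.542 -0.341] row [  0.7 -76.4] 123
(array([2.19, 0.03, 0.03]), 'zyaw', np.float64(-90.0))
amber [252.  193.7] [243 186  17  13  83]
amber [342.2 198.7] [334 193  18  10  79]
amber [252.6 203. ] [245 200  15   6  30]
amber [341.3 207.6] [334 204  16   6  32]
amber [257.4 224.8] [248 216  18  14  89]
amber [258.9 234.2] [251 230  16   7  28]
amber [252.  193.7] [243 186  17  13  83]
amber [252.9 203. ] [246 200  14   6  28]
amber [257.4 224.8] [248 216  18  14  89]
amber [258.9 234.2] [251 230  16   7  28]
```

move_arm(
  steps=[0.5,0.03,0.04,0,0,0,0.5,0,0,0,0,0,0.5,0,0,0,0,0,0.5,0,0,0,0,0,0.18,0,0,0,0,0,0,0,0,0,0,0],
)

```text
t: 53.05
eef_pos: [0.7419, -0.0519, -0.009]
ee_rot: [0.5, 0.499, 0.5, -0.5]
ft_force: [-1.1, 0.0, -0.6]
gripper_width: 0.998
```

move_arm(
  steps=[0,0,0,0,0,0,0,0,0,0,0,0,0,0,0,0,0,0,0,0,0,0,0,0,0,0,0,0,0,0],
  jaw=1,
)

```text
t: 53.68
eef_pos: [0.7442, -0.051, -0.0062]
ee_rot: [0.502, 0.5, 0.499, -0.499]
ft_force: [-1.3, -1.3, 6.4]
gripper_width: 0.639
```

```bash
python3 - <<'E'
from h import *
s=env.sense(); print(s['t'],s['eef_pos'],s['ft_force'],s['joint_positions'].round(2),s['gripper_width'],go(.5408,-.2605,.11))
E
```

```text
53.675 [ 0.74424999 -0.05096959 -0.00619151] [-1.27458924 -1.2624973   6.41976794] [ 0.21  0.89 -0.33  1.1   0.27  1.19 -1.68] 0.6385172478004956 (array([-1.95, -3.39,  3.49]), 'zyaw', np.float64(-89.9))
```

move_arm(
  steps=[-0.6,0,0,0,0,0,-0.6,0,0,0,0,0,-0.7,0,0,0,0,0,0,-0.48,0.5,0,0,0,0,-0.48,0.5,0,0,0,0,-0.48,0.5,0,0,0,0,-0.48,0.5,0,0,0,0,-0.49,0.5,0,0,0,0,-0.49,0.5,0,0,0,0,-0.49,0.49,0,0,0,0,0,0,0,0,0,0,0,0,0,0,0],
)

```text
t: 55.18
eef_pos: [0.5397, -0.2597, 0.1051]
ee_rot: [0.5, 0.5, 0.501, -0.499]
ft_force: [0.5, 0.1, -1.3]
gripper_width: 0.642
```

```bash
python3 - <<'E'
from h import *
s=env.sense(); print(s['t'],s['eef_pos'],s['ft_force'],s['joint_positions'].round(2),s['gripper_width'],go(.5408,-.2605,.0155))
E
```

```text
55.175 [ 0.53965082 -0.25968387  0.10513846] [ 0.47016821  0.1158155  -1.30588281] [ 0.67  0.5  -0.36  1.49  0.18  1.18 -1.29] 0.64208843050768 (array([1.49, 0.02, 0.02]), 'zyaw', np.float64(-89.9))
```

move_arm(
  steps=[0.5,0.02,0.01,0,0,0,0.5,0,0,0,0,0,0.35,0,0,0,0,0,0.14,0,0,0,0,0,0,0,0,0,0,0],
)

```text
t: 55.8
eef_pos: [0.5415, -0.2599, 0.0159]
ee_rot: [0.501, 0.499, 0.501, -0.499]
ft_force: [-0.8, -0.4, -0.8]
gripper_width: 0.642
```

move_arm(
  steps=[0,0,0,0,0,0,0,0,0,0,0,0,0,0,0,0,0,0,-0.3,0,0,0,0,0,-0.5,0,0,0,0,0,-0.5,0,0,0,0,0,-0.5,0,0,0,0,0,0,0,0,0,0,0],
  jaw=-0.55,
)

```text
t: 56.8
eef_pos: [0.5437, -0.2621, 0.1286]
ee_rot: [0.503, 0.5, 0.498, -0.498]
ft_force: [0.3, -0.5, 0.1]
gripper_width: 0.778
```

move_arm(
  steps=[0,0.27,-0.56,0,0,0,0,0.27,-0.56,0,0,0,0,0.27,-0.56,0,0,0,0,0.27,-0.56,0,0,0,0,0.27,-0.56,0,0,0,0,0.27,-0.56,0,0,0,0,0.27,-0.56,0,0,0,0,0.27,-0.56,0,0,0,0,0.26,-0.56,0,0,0,0,0.25,-0.56,0,0,0,0,0,0,0,0,0,0,0,0,0,0,0],
  jaw=-1,
)

```text
t: 58.3
eef_pos: [0.6998, 0.0742, 0.1234]
ee_rot: [0.501, 0.499, 0.5, -0.5]
ft_force: [-0.2, -0.2, 0.2]
gripper_width: 0.998
```

```bash
python3 - <<'E'
from h import *
t=chk(); c=shot('side'); print(go(.701,.0765,-.008))
for ce,st,pp in blobs(c,(3,100,60),(20,255,200),(240,150,365,250),10): print('amber',ce.round(1),st)
E
```

```text
58.3 [0.6998 0.0742 0.1234] [-0.2 -0.2  0.2] [ 0.07  0.71 -0.39  1.11  0.26  1.37 -1.85] 0.998
white [416.6 217.6] [ 0.442 -0.346] row [  1.  -76.6] 6.6
white [376.5 220. ] [ 0.429 -0.197] row [-3.9 72.8] 9.7
white [398. 220.] [ 0.431 -0.277] row [-6.  -7.2] 9.2
dark? [415.6 190.8] [ 0.542 -0.341] row [  0.7 -76.4] 121
dark? [394.  191.7] [ 0.536 -0.26 ] row [-0.4  4.2] 122
(array([ 2.2 ,  0.02, -0.07]), 'zyaw', np.float64(-90.0))
amber [315.6 152.1] [309 150  14   6  53]
amber [315.8 160.6] [309 158  14   6  29]
amber [257.4 224.9] [248 216  18  14  90]
amber [258.9 234.2] [251 230  16   7  28]
```

move_arm(
  steps=[0.5,0.02,-0.04,0,0,0,0.5,0,0,0,0,0,0.5,0,0,0,0,0,0.5,0,0,0,0,0,0.19,0,0,0,0,0,0,0,0,0,0,0],
)

```text
t: 59.15
eef_pos: [0.7009, 0.0764, -0.0079]
ee_rot: [0.5, 0.499, 0.5, -0.5]
ft_force: [0.8, 0.6, 0.7]
gripper_width: 1.003
```

move_arm(
  steps=[0,0,0,0,0,0,0,0,0,0,0,0,0,0,0,0,0,0,0,0,0,0,0,0,0,0,0,0,0,0],
  jaw=1,
)

```text
t: 59.78
eef_pos: [0.7031, 0.0777, -0.0052]
ee_rot: [0.501, 0.5, 0.5, -0.498]
ft_force: [0.7, -1.5, 6.5]
gripper_width: 0.645
```

```bash
python3 - <<'E'
from h import *
s=env.sense(); print(s['t'],s['eef_pos'],s['ft_force'],s['joint_positions'].round(2),s['gripper_width'],go(.5366,-.1785,.11))
E
```

```text
59.775 [ 0.70310548  0.07767506 -0.00515787] [ 0.72287628 -1.48131205  6.45078596] [ 0.07  0.81 -0.37  1.25  0.29  1.13 -1.89] 0.6450389731347803 (array([-1.93, -2.78,  4.26]), 'zyaw', np.float64(-89.9))
```

move_arm(
  steps=[-0.6,0,0,0,0,0,-0.6,0,0,0,0,0,-0.7,0,0,0,0,0,0,-0.35,0.53,0,0,0,0,-0.35,0.53,0,0,0,0,-0.35,0.53,0,0,0,0,-0.35,0.53,0,0,0,0,-0.35,0.53,0,0,0,0,-0.35,0.53,0,0,0,0,-0.34,0.54,0,0,0,0,-0.34,0.54,0,0,0,0,0,0,0,0,0],
)

```text
t: 61.28
eef_pos: [0.5321, -0.1835, 0.1058]
ee_rot: [-0.499, -0.5, -0.499, 0.503]
ft_force: [0.1, 0.1, -1.7]
gripper_width: 0.635
```

```bash
python3 - <<'E'
from h import *
s=env.sense(); print(s['t'],s['eef_pos'],s['ft_force'],s['joint_positions'].round(2),s['gripper_width'],go(.5366,-.1785,.0165))
E
```

```text
61.275 [ 0.53206557 -0.18345615  0.10575586] [ 0.06373485  0.11374199 -1.73277487] [ 0.58  0.43 -0.38  1.6   0.18  1.15 -1.42] 0.6345392507292845 (array([ 1.49,  0.08, -0.09]), 'zyaw', np.float64(-90.3))
```

move_arm(
  steps=[0.5,0.05,-0.06,0,0,0,0.5,0,0,0,0,0,0.35,0,0,0,0,0,0.14,0,0,0,0,0,0,0,0,0,0,0],
)

```text
t: 61.9
eef_pos: [0.5382, -0.1739, 0.0169]
ee_rot: [0.5, 0.499, 0.501, -0.499]
ft_force: [0.0, -0.1, -2.1]
gripper_width: 0.639
```

move_arm(
  steps=[0,0,0,0,0,0,0,0,0,0,0,0,0,0,0,0,0,0,-0.3,0,0,0,0,0,-0.5,0,0,0,0,0,-0.5,0,0,0,0,0,-0.5,0,0,0,0,0,-0.4,0,0,0,0,0,0,0,0,0,0,0],
  jaw=-0.55,
)

```text
t: 63.02
eef_pos: [0.5405, -0.1751, 0.1527]
ee_rot: [0.503, 0.501, 0.498, -0.498]
ft_force: [-1.2, 0.0, -0.2]
gripper_width: 0.779
```

move_arm(
  steps=[0,-0.3,0.6,0,0,0,0,-0.3,0.6,0,0,0,0,-0.3,0.6,0,0,0,0,-0.3,0.6,0,0,0,0,-0.3,0.6,0,0,0,0,-0.3,0.6,0,0,0,0,-0.3,0.6,0,0,0,0,0,0,0,0,0,0,0,0,0,0,0],
)

```text
t: 64.15
eef_pos: [0.4129, -0.4258, 0.1484]
ee_rot: [0.5, 0.5, 0.501, -0.499]
ft_force: [0.1, 0.0, -0.5]
gripper_width: 0.775
```

```bash
python3 - <<'E'
from h import *
t=chk(); c=shot('side')
for ce,st,pp in blobs(c,(100,120,60),(125,255,255),(290,120,370,200),30): print('lid',ce.round(1),st)
for ce,st,pp in blobs(c,(0,120,60),(22,255,255),(300,245,345,290),15): print('tab',ce)
for ce,st,pp in blobs(c,(22,80,80),(38,255,255),(275,275,312,315),3):
    q=ray(c,pp,.09)[:,:2]; v=q-[.56,.333]; print('mark',len(pp),np.degrees(np.arctan2(*v.mean(0)[::-1])))
a=cv2.resize(t['image'][130:260,215:440],None,fx=2,fy=2,interpolation=cv2.INTER_CUBIC)
b=cv2.resize(c['image'][110:240,240:380],None,fx=2.4,fy=2,interpolation=cv2.INTER_CUBIC)
cv2.imwrite('pics/c1.png',np.hstack([a,b]))
E
```

```text
64.15 [ 0.4129 -0.4258  0.1484] [ 0.1  0.  -0.5] [ 0.98  0.45 -0.29  1.45  0.13  1.27 -0.9 ] 0.775
white [416.6 217.6] [ 0.442 -0.346] row [  1.  -76.6] 6.6
white [376.5 220. ] [ 0.429 -0.197] row [-3.9 72.8] 9.7
white [398. 220.] [ 0.431 -0.277] row [-6.  -7.2] 9.2
dark? [415.6 190.8] [ 0.542 -0.341] row [  0.7 -76.4] 123
dark? [371. 192.] [ 0.533 -0.174] row [ 0.8 90.1] 122
dark? [394.1 191.7] [ 0.536 -0.261] row [-0.4  3.9] 123
lid [342.6 131. ] [336 126  14  11 118]
lid [344.2 145.3] [338 140  14  12 121]
lid [344.8 161. ] [338 156  14  12 138]
tab [322.51612903 265.77419355]
mark 11 -160.00215191014738
```

View pics/c1.png

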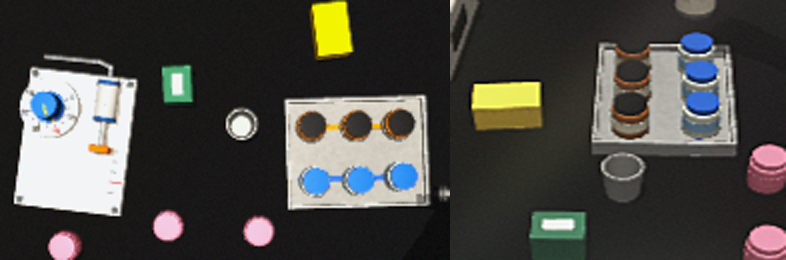

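Picture 14: both rows stand upright on their lines, three each, and the bystanders are where they were. One last check of the whites from the side view, then hand in.

```bash
python3 - <<'E'
from h import *
c=shot('side'); ok=True
for ce,st,pp in blobs(c,(100,120,60),(125,255,255),(290,120,370,200),30):
    q=ray(c,ce,.086)[0]; r=rowpos(q,'w'); print(q.round(3),r); ok&=abs(r[0])<11 and abs(r[1])<100
s=env.sense(); print(s['t'],s['ft_force'],np.abs(s['qd']).max(),ok)
if ok: env.close_job(); print('closed')
E
```

```text
[ 0.442 -0.342  0.086] [  1.3 -72.6]
[ 0.434 -0.261  0.086] [-2.7  8.4]
[ 0.429 -0.179  0.086] [-2.9 90.9]
64.3 [-0.15665513  0.23750786 -0.22784558] 0.005647096853070018 True
the job is handed in; nothing more can be done
closed
```

The job is handed in at about 64 s on the robot's clock. The pump sequence was run in order and all six jars stand on their lines.

- **Pump:** I turned the sleeve from about 30 to 80. I then pulled the handle about 59 mm out, with 10 N on the wrist, held it for over a second and let it ride home. Last, I set the sleeve to 40. In the final picture the mark is at −160° (expected −161° for 40), and the handle is at the same pixels as at the start. The red line itself was hidden by the tab and fingers during the hold, so the 59 mm comes from the arm's own readings.
- **Amber jars:** they are within 1 mm of the orange-brown line, at −76, +4 and +90 mm along it.
- **White jars:** they are within 3 mm of the blue line in the side view, at −73, +8 and +91 mm. The top view gave up to −6 mm for two of them, because the line's colour ran into their lids there.
- **Bystanders and look-alikes:** by eye in the last picture, the carton, beaker, yellow box and pink jars are unmoved. The grey jar and spatula are outside that crop and were not checked.

Two things disagreed or went wrong on the way:
- **Fingertip offset:** the real fingertips sit about 37 mm above and 4 mm beside the reported TCP. The first try at the sleeve therefore closed on top of the knob with about 12 N. I allowed for the offset after that.
- **Knocked jar:** one amber jar was knocked about 4 cm aside during the run. I found it again in the picture and placed it.

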